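# Load a fresh bin-liner roll into the counter roll stand and latch its keeper bar

### The arm

A 6-joint arm with a two-finger parallel gripper is mounted at the origin on the work surface. World frame = base frame: x ahead of the robot, y to its left, z up, the work surface at z = 0. Lengths are in m, angles in rad, forces in N, time in s.
With the tool pointing down it reaches from about 0.25 to 0.725 m from the base axis. Payload 4 kg.
Tool frame: the origin (TCP) lies at the very end of the fingers, on their centre line; the grasp point (between the pads) lies 19 mm behind it; x points along the fingers, y is the direction in which the jaws open and shut, and the axes are right-handed (so a half turn about x gives the same grasp; the last joint's range is limited). The gripper opens to 85 mm and grips with 20 to 120 N. Pads are 22 mm wide; open, the fingers measure 114 mm over their backs; the gripper's body (76 mm by 85 mm) begins 54 mm behind the grasp point. The pads swing forward as they close: fully open they stand 13 mm farther back than shut.
Start: joints at [1.176, 0.241, 0.005, 1.335, 0, 1.571], TCP at [0.192, 0.462, 0.231] pointing down, gripper open.
Joint ranges: [-2.72, 2.72], [-1.05, 1.87], [-1.09, 1.28], [-1.99, 2.15], [-1.42, 1.44], [-3.14, 3.14]. Speed limits (rad/s): [2.79, 2.79, 3.14, 3.14, 3.14, 3.14].

### API

Orientations are given as a unit quaternion [x, y, z, w].
In Python, from workcell import get_obs, camera, job_done gives the robot as it stands. The module is installed in compiled form; this text tells all that it offers.
- The arm moves only by the tool arm_command, never from a script. Its argument "motion" is a list of rows, each an object of numbers: "x", "y", "z": the shift along the tool's x, y, z in m; "roll": the turn about the tool's x in rad; "fingers": the opening, from 0 (shut) to 1 (fully open). A call has 1 to 20 rows; each row shifts and turns the pose as measured when the row begins, along the tool's axes as they then stand; what a row does not reach is not made up. A row lasts 1/12 s, in which the tool goes at most 41.7 mm and 7.16 degrees, less where a joint would pass 70% of its speed; a pose out of reach is approached as far as the arm can. A call is refused whole if a number of a shift passes 0.0417 or a number of a turn 0.125, either way. A call with a gripper value outside its range is refused whole. The fingers move at their own pace and stop on an object; the grip force is fixed at half the most. Time passes only in rows, so rows that do not move let the fingers close. It gives the time, the measured TCP pose, the force and the opening at its end, in the units of the state.
- get_obs(): the state, without advancing time (a new reading comes with each control period).
- camera(name): name is "scene" or "side" or "wrist"; returns a dict with "frame" (480x640x3 uint8, red, green, blue), "intrinsics" (3x3 intrinsics, pixels), "rvec" (rotation vector, rad) and "tvec" (3), from world to camera coordinates, as OpenCV has them. Camera axes: x right, y down, z forward; pixel columns grow to the right and rows downward; lengths in m; the calibration is good to about 2 mm. A picture is of the moment at which its call begins. There is no depth.
- job_done(): hands the job in, once; it reports no verdict.
The state is a dict: "clock": time; "joint_pos": joint angles; "joint_vel": joint speeds; "tau": joint torques, N m; "eef_pos": TCP position; "tool_rot": TCP orientation; "ft_force": force on the tool from outside, world axes, zero at the start; "ft_torque": the same for the moment, N m; "grip_width": finger opening in m.
Only numpy, scipy, OpenCV 4.12 (cv2) and the standard library are available. Lean on these libraries where they do the work, as an engineer would, in place of code of your own. Each camera call takes 0.05 s, during which the arm holds its last target.

### The job

Load the fresh black roll of bin liners into the roll stand: its end plates leave no room for a hand at the roll's ends, so first lay the standing roll gently down on its side on the counter and let go, then take it again round its middle and lower it (do not drop it) between the end plates until it rests on both support rods, and let go. Then swing the open keeper bar over the roll and press its red grip down until the bar snaps into the spring clip and is fully shut. Do not drop or topple the roll, and leave the white roll, the cleaner bottle, the notebook and the parcel tape where they are.

Things in the scene. Friction and masses are not known exactly. Their poses are not given: they have to be found in the camera images.
- black_roll_mid (a point): Centre of the black bin-liner roll: firm, tightly wound, sides slightly flattened (does not roll when laid down), 56 to 58 mm across, 160 mm long, 0.24 to 0.42 kg, white paper band 22 mm wide round its middle. z axis = the roll's long axis. Starts standing on end, centre 80 mm up; lying on the counter its centre is 28 mm up. Either end may go to either side.
- stand: Grey and steel roll stand, screwed down, 116 mm (x) by 176 mm (y); origin under its centre, y along the seated roll and towards the bar's hinge, z up. Base top at 7 mm. End plates 4 mm thick at y = +-86 mm, 168 mm apart inside (4 mm play per roll end), 100 mm wide up to 62 mm high, 52 mm wide up to 86 mm. No side walls; toothed tear strip 24 mm high along the -x edge.
- seat (a point): Where the roll's centre belongs: half-way between the end plates, 56 mm above the counter, roll axis along the stand's y. Axes as the stand's. The roll rests on two steel support rods, 12 mm diameter, along y at x = +-18 mm from here, tops 33 mm above the counter.
- keeper (a joint): Keeper bar angle (rad): 0 = shut, level over the roll, held in the clip; 1.57 = straight up; 2.0 = leaning back, its stop. Starts at 1.6 to 1.95. The stiff hinge holds the bar wherever it is left; moving it takes under 2 N at the grip. Resting on the clip's lips, not latched, it reads about 0.07; pressing the grip down with 6 to 9 N there snaps it to 0.
- keeper_hinge (a point): Axis of the bar's hinge, on top of the +y end plate: 94 mm above the counter, 93 mm from the stand's centre along its y. The axis runs along the stand's x. It sits in a dark yoke 23 mm wide whose top is 103 mm up. Axes as the stand's.
- keeper_grip (a point): Centre of the red grip (18 mm diameter, 38 mm long) on the free end of the bar (steel rod, 10 mm diameter), 213 mm from the hinge axis; the bar ends 19 mm beyond. At joint angle a it lies 213*cos(a) mm from the hinge towards the stand's -y and 213*sin(a) mm above the hinge. Shut: 94 mm above the counter, 120 mm from the stand's centre, beyond the clip, nothing under it.
- clip (a point): Spring clip on top of the -y end plate, where the shut bar's centre line lies (94 mm above the counter, 92 mm from the stand's centre along -y). Two sprung steel leaves, 14 mm wide along y, 25 mm over their flared tips (112 mm above the counter), on a 30 mm wide foot, give way sideways and close over the bar. Axes as the stand's.
- white_roll_mid (a point): Centre of a white roll standing on end, 52 mm across, 130 mm tall, with a green band. Leave it alone.
- cleaner_mid (a point): Centre of a standing clear plastic bottle with a blue cap and a paper label, 58 mm across, 165 mm tall. Leave it alone.
- notebook: Spiral notebook with a pen on it, lying flat, 148 mm (its x) by 210 mm (its y), 20 mm high with the pen, origin under its centre. Leave it alone.
- tape_mid (a point): Centre of a ring of brown parcel tape lying flat, 100 mm across, 48 mm high. Leave it alone.
There are look-alikes about, which are no part of the job. Several things have the shape of the stand; the one meant has the colours described above.

How it is judged:
By the outcome, as a careful person would: the job done as asked, in the order asked, and still so for the second after the job is handed in, with the robot touching nothing.
It also fails if it takes over 72 s, if anything falls off the work surface, if the arm or the gripper's body presses on something with over 40 N, if the wrist force passes 120 N, or if a joint passes its speed limit or range.

## Working session

There is one attempt and no reset: what is moved stays moved. The work goes in short steps, Python scripts to look and compute and a tool call to move; the robot and the scene stay as the last step left them, time stands still between calls to the robot, and variables do not carry over. Pictures are saved under pics/ and viewed, and the job is handed in when it is done.

Besides the shell and the picture viewer there is one more tool, called after ">>>" as name(argument=value, ...), one argument or row to a line, values as JSON. arm_command: Moves the arm, as the interface text tells. Its arguments: {"type":"object","properties":{"motion":{"type":"array","items":{"type":"object","properties":{"x":{"type":"number"},"y":{"type":"number"},"z":{"type":"number"},"roll":{"type":"number"},"fingers":{"type":"number"}}}}},"required":["motion"]}

```bash
mkdir -p pics; python3 - <<'E'
from workcell import *
import cv2,numpy as np
for n in ["scene","side","wrist"]:
    c=camera(n); cv2.imwrite(f"pics/{n}0.png",c["frame"][:,:,::-1]); R=cv2.Rodrigues(np.array(c["rvec"]))[0]
    print(n,np.round(-R.T@np.array(c["tvec"]).ravel(),3),np.round(R[2],2),np.array(c["intrinsics"])[0,0])
o=get_obs(); print(o)
E
```

```text
scene [ 1.225 -0.285  0.583] [-0.78  0.28 -0.56] 447.5294343738866
side [ 0.344 -1.111  0.67 ] [ 0.17  0.86 -0.48] 518.6303266768131
wrist [0.125 0.489 0.373] [ 0.26 -0.11 -0.96] 349.5822564167589
{'clock': 0.15, 'joint_pos': array([ 1.17601811e+00,  2.41263548e-01,  4.02835254e-03,  1.33522868e+00,
       -4.69117447e-05,  1.57079233e+00]), 'joint_vel': array([ 0.0025146 , -0.00221724,  0.00414381, -0.00036275,  0.00162623,
       -0.00176007]), 'tau': array([ 2.81685479e-04, -3.72635293e+01,  2.52638412e+01,  1.23310517e-02,
        3.87413093e-05,  9.19349418e-06]), 'eef_pos': array([0.19212499, 0.46107973, 0.23060365]), 'tool_rot': array([ 0.13808776,  0.69347554, -0.1392505 ,  0.69327682]), 'ft_force': array([-0.38793663, -0.29718911, -0.31926441]), 'ft_torque': array([ 0.00709906, -0.03684096,  0.00085161]), 'grip_width': 0.08561640473894269}
```

View pics/scene0.png

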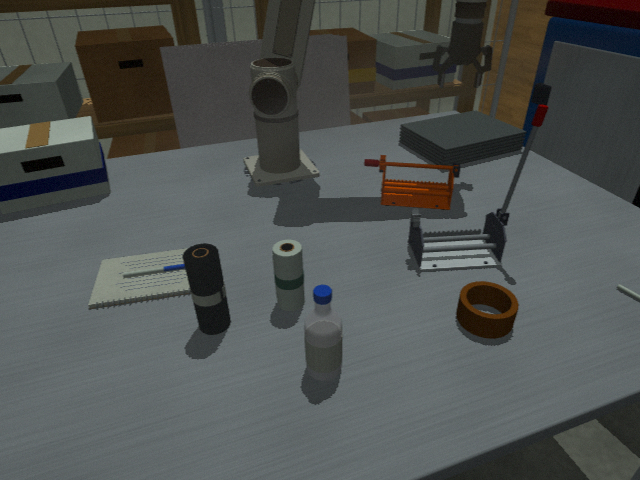

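View pics/side0.png

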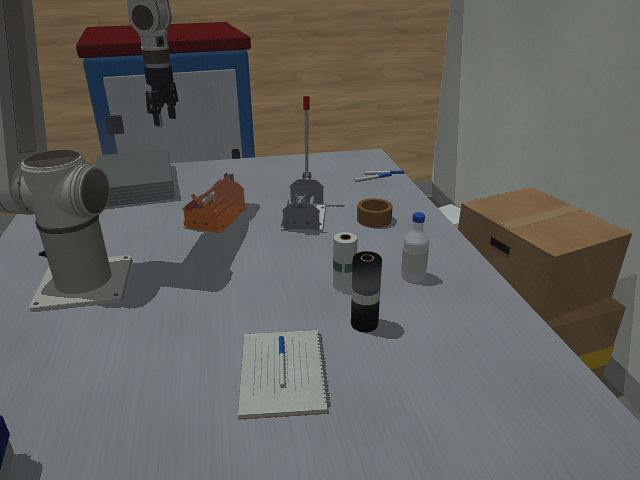

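View pics/wrist0.png

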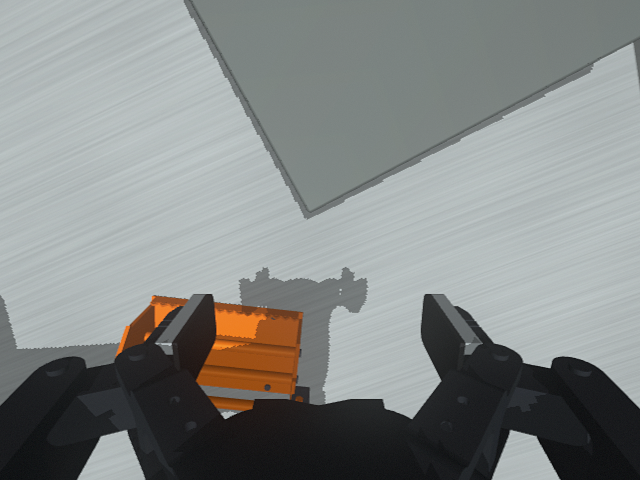

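Candidates:
- **Roll:** black roll at scene (207,290) / side (366,290). The white roll with a green band at scene (289,275) is the look-alike.
- **Stand:** grey/steel stand at scene (457,245) / side (303,205), with a red-gripped bar up to (541,112). The orange stand at scene (415,185) is the look-alike.

By the description I choose the black roll and the grey stand. I'll check both in close crops.

```bash
cat > h.py <<'E'
from workcell import *
import cv2,numpy as np
def load(n):
    c=camera(n);return c["frame"][:,:,::-1].copy(),np.array(c["intrinsics"]),cv2.Rodrigues(np.array(c["rvec"]))[0],np.array(c["tvec"]).ravel()
def ray(cam,uv):
    _,K,R,t=cam; d=R.T@np.linalg.inv(K)@np.array([uv[0],uv[1],1.]); return -R.T@t,d
def plane(cam,uv,z):
    o,d=ray(cam,uv); return o+d*(z-o[2])/d[2]
def tri(c1,u1,c2,u2):
    o1,d1=ray(c1,u1);o2,d2=ray(c2,u2)
    s=np.linalg.lstsq(np.stack([d1,-d2],1),o2-o1,rcond=None)[0]
    a=o1+d1*s[0];b=o2+d2*s[1];return (a+b)/2,np.linalg.norm(a-b)
def proj(cam,p):
    _,K,R,t=cam; q=K@(R@np.array(p)+t);return q[:2]/q[2]
def crop(im,x0,y0,x1,y1,s,f):
    cv2.imwrite(f,cv2.resize(im[y0:y1,x0:x1],None,fx=s,fy=s,interpolation=cv2.INTER_CUBIC))
E
python3 - <<'E'
from h import *
a=load("scene")[0];b=load("side")[0]
A=cv2.resize(a[180:280,395:520],None,fx=5,fy=5,interpolation=2); 
crop(a,395,75,555,280,2.9,"pics/c1.png")
crop(b,270,85,350,240,3.8,"pics/c2.png")
crop(a,170,230,250,340,5,"pics/c3.png");crop(b,330,240,400,340,5,"pics/c4.png")
x=cv2.imread("pics/c3.png");y=cv2.imread("pics/c4.png");y=cv2.resize(y,(350,550)); cv2.imwrite("pics/c34.png",np.hstack([x,y]))
x=cv2.imread("pics/c1.png");y=cv2.imread("pics/c2.png");y=cv2.resize(y,(304,589));x=x[:589];x=cv2.copyMakeBorder(x,0,589-x.shape[0],0,0,0); cv2.imwrite("pics/c12.png",np.hstack([x,y]))
E
```

```text
(no output)
```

View pics/c12.png

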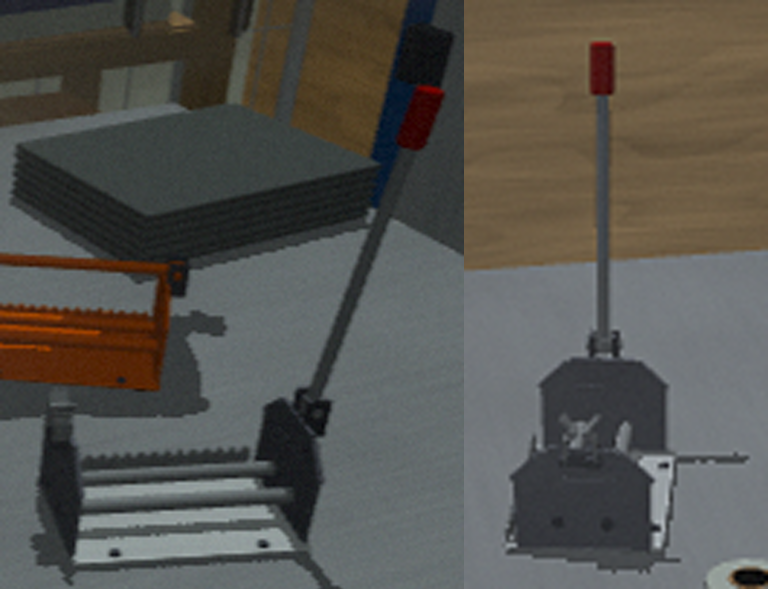

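View pics/c34.png

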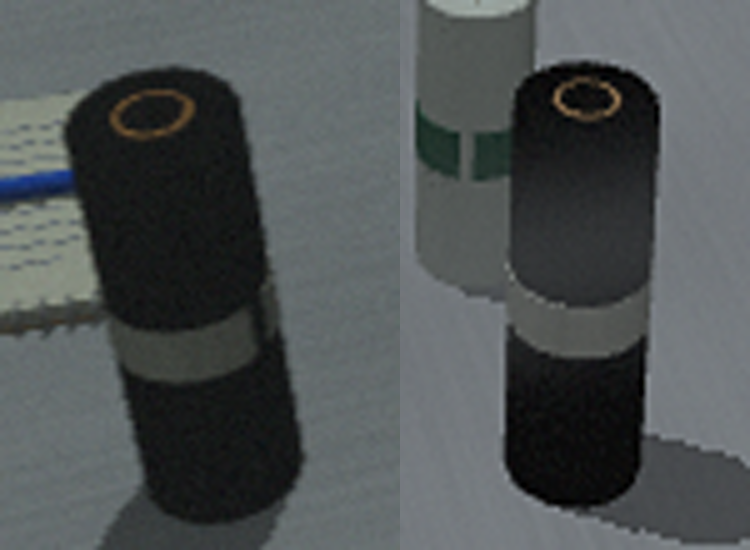

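The crops confirm the black roll with its white band (tube ring centre at scene ≈(200,253), side ≈(367,260)), and the grey stand with its red-gripped bar and clip. The tear strip is on the robot side of the stand. Next I measure.

```bash
python3 - <<'E'
from h import *
S=load("scene");D=load("side")
def red(im,box):
    x0,y0,x1,y1=box;h=cv2.cvtColor(im[y0:y1,x0:x1],cv2.COLOR_BGR2HSV)
    m=((h[...,0]<6)|(h[...,0]>172))&(h[...,1]>170)&(h[...,2]>60)
    ys,xs=np.nonzero(m);return np.array([xs.mean()+x0,ys.mean()+y0]),len(xs)
def ring(im,box):
    x0,y0,x1,y1=box;h=cv2.cvtColor(im[y0:y1,x0:x1],cv2.COLOR_BGR2HSV)
    m=(h[...,0]>4)&(h[...,0]<25)&(h[...,1]>70)&(h[...,2]>50)
    ys,xs=np.nonzero(m);return np.array([(xs.min()+xs.max())/2+x0,(ys.min()+ys.max())/2+y0]),len(xs)
g1,n1=red(S[0],(525,95,555,135));g2,n2=red(D[0],(295,88,320,115))
print("grip",g1,n1,g2,n2,tri(S,g1,D,g2))
r1,n1=ring(S[0],(188,243,213,262));r2,n2=ring(D[0],(355,252,380,268))
print("ring",r1,n1,r2,n2,tri(S,r1,D,r2),plane(S,r1,.16),plane(D,r2,.16))
print("hinge",tri(S,(502.6,217),D,(306.8,175.8)),plane(S,(502.6,217),.094),plane(D,(306.8,175.8),.094))
print("base corners +x", plane(S,(420.9,269.8),0),plane(S,(501.2,264.7),0))
print("clip",plane(D,(300,200.8),.1), plane(S,(395+62/2.9,75+405/2.9),.1))
# others
print("white top",plane(S,(288,246),.13),"bottle cap",plane(S,(322,292),.165),"tape",plane(S,(487,295),.048))
for p in [(92,304),(106,255),(195,250)]: print("nb",plane(S,p,0.01))
for p in [(239,414),(327,411),(318,333),(244,335)]: print("nbD",plane(D,p,0.01))
E
```

```text
grip [543.47619048 105.85714286] 21 [305.92857143 102.48571429] 70 (array([0.59621796, 0.36150315, 0.31410688]), np.float64(0.016077605523756026))
ring [200.  252.5] 52 [367.  257.5] 34 (array([ 0.60158535, -0.28130654,  0.16075217]), np.float64(0.00016293201888868675)) [ 0.60035504 -0.28125286  0.16      ] [ 0.60197517 -0.28021817  0.16      ]
hinge (array([0.59255118, 0.33412053, 0.09074193]), np.float64(0.003668860896820341)) [0.59929488 0.32731271 0.094     ] [0.59130366 0.33069049 0.094     ]
base corners +x [0.59355102 0.14862237 0.        ] [0.63853256 0.31659864 0.        ]
clip [0.53926997 0.14133492 0.1       ] [0.53532354 0.15931923 0.1       ]
white top [ 0.59161528 -0.13254678  0.13      ] bottle cap [ 0.76733521 -0.13044432  0.165     ] tape [0.75130575 0.1862575  0.048     ]
nb [ 0.47609708 -0.49208769  0.01      ]
nb [ 0.31496406 -0.47403104  0.01      ]
nb [ 0.36530131 -0.28907018  0.01      ]
nbD [ 0.33197892 -0.48222455  0.01      ]
nbD [ 0.47522129 -0.50516246  0.01      ]
nbD [ 0.50000883 -0.30280328  0.01      ]
nbD [ 0.35446289 -0.27912141  0.01      ]
```

```bash
cat >> h.py <<'E'
from scipy.spatial.transform import Rotation as Rn
def go(target,jaw=None,verbose=True):
    "shift to target in tool axes; jaw = wanted world direction for tool y (mod 180)"
    o=get_obs();R=Rn.from_quat(o["tool_rot"]).as_matrix();p=o["eef_pos"]
    d=R.T@(np.array(target)-p);print("p",np.round(p,4),"F",np.round(o["ft_force"],1),"w",round(o["grip_width"],4),"t",round(o["clock"],2),"toolx",np.round(R[:,0],3),"tooly",np.round(R[:,1],3),"q",np.round(o["joint_pos"],2))
    print("shift tool",np.round(d,4),"world",np.round(np.array(target)-p,4))
    if jaw is not None:
        j=R.T@np.append(jaw,0);a=np.arctan2(j[2],j[1]);a=(a+np.pi/2)%np.pi-np.pi/2;print("roll",round(a,3))
E
python3 - <<'E'
from h import *
go([.601,-.281,.231],[.96,-.28])
E
```

```text
p [0.1923 0.4614 0.2311] F [-0.5 -0.4 -0. ] w 0.0852 t 0.35 toolx [-0. -0. -1.] tooly [ 0.385  0.923 -0.   ] q [ 1.18  0.24  0.    1.34 -0.    1.57]
shift tool [ 3.000e-04 -5.281e-01  6.628e-01] world [ 4.087e-01 -7.424e-01 -1.000e-04]
roll 1.46
```

>>> arm_command(
  motion=[
    {"y": -0.025,"z": 0.0315,"fingers": 1},
    {"y": -0.025,"z": 0.0315},
    {"y": -0.025,"z": 0.0315},
    {"y": -0.025,"z": 0.0315},
    {"y": -0.025,"z": 0.0315},
    {"y": -0.025,"z": 0.0315},
    {"y": -0.025,"z": 0.0315},
    {"y": -0.025,"z": 0.0315},
    {"y": -0.025,"z": 0.0315},
    {"y": -0.025,"z": 0.0315},
    {"y": -0.025,"z": 0.0315},
    {"y": -0.025,"z": 0.0315},
    {"y": -0.025,"z": 0.0315},
    {"y": -0.025,"z": 0.0315},
    {"y": -0.025,"z": 0.0315},
    {"y": -0.025,"z": 0.0315},
    {"y": -0.025,"z": 0.0315},
    {"y": -0.025,"z": 0.0315},
  ],
)

```text
schema error: expected keys x, y, z, roll, fingers
```

>>> arm_command(
  motion=[
    {"roll": 0.122},
    {"roll": 0.122},
    {"roll": 0.122},
    {"roll": 0.122},
    {"roll": 0.122},
    {"roll": 0.122},
    {"roll": 0.122},
    {"roll": 0.122},
    {"roll": 0.122},
    {"roll": 0.122},
    {"roll": 0.122},
    {"roll": 0.118},
  ],
)

```text
schema error: expected keys x, y, z, roll, fingers
```

```bash
python3 - <<'E'
from h import *
go([.601,-.281,.231],[.96,-.28])
W=load("wrist");cv2.imwrite("pics/w1.png",W[0]);print(proj(W,[.601,-.281,.16]))
E
```

```text
p [0.1923 0.4614 0.2311] F [-0.5 -0.4 -0. ] w 0.0852 t 0.35 toolx [-0. -0. -1.] tooly [ 0.385  0.923 -0.   ] q [ 1.18  0.24  0.    1.34 -0.    1.57]
shift tool [ 3.000e-04 -5.281e-01  6.628e-01] world [ 4.087e-01 -7.424e-01 -1.000e-04]
roll 1.46
[-128.58515852  781.0539799 ]
```

View pics/w1.png

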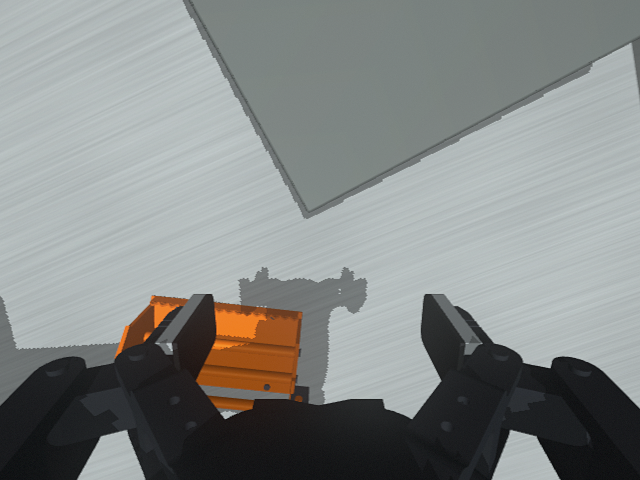

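The picture shows the unmoved start view, because both calls were refused: every row needs all five keys.

>>> arm_command(
  motion=[
    {"x": 0,"y": -0.025,"z": 0.0315,"roll": 0,"fingers": 1},
    {"x": 0,"y": -0.025,"z": 0.0315,"roll": 0,"fingers": 1},
    {"x": 0,"y": -0.025,"z": 0.0315,"roll": 0,"fingers": 1},
    {"x": 0,"y": -0.025,"z": 0.0315,"roll": 0,"fingers": 1},
    {"x": 0,"y": -0.025,"z": 0.0315,"roll": 0,"fingers": 1},
    {"x": 0,"y": -0.025,"z": 0.0315,"roll": 0,"fingers": 1},
    {"x": 0,"y": -0.025,"z": 0.0315,"roll": 0,"fingers": 1},
    {"x": 0,"y": -0.025,"z": 0.0315,"roll": 0,"fingers": 1},
    {"x": 0,"y": -0.025,"z": 0.0315,"roll": 0,"fingers": 1},
    {"x": 0,"y": -0.025,"z": 0.0315,"roll": 0,"fingers": 1},
    {"x": 0,"y": -0.025,"z": 0.0315,"roll": 0,"fingers": 1},
    {"x": 0,"y": -0.025,"z": 0.0315,"roll": 0,"fingers": 1},
    {"x": 0,"y": -0.025,"z": 0.0315,"roll": 0,"fingers": 1},
    {"x": 0,"y": -0.025,"z": 0.0315,"roll": 0,"fingers": 1},
    {"x": 0,"y": -0.025,"z": 0.0315,"roll": 0,"fingers": 1},
    {"x": 0,"y": -0.025,"z": 0.0315,"roll": 0,"fingers": 1},
  ],
)

```text
clock: 1.73
eef_pos: [0.5153, -0.1126, 0.2316]
tool_rot: [0.136, 0.692, -0.13, 0.698]
ft_force: [0.6, 0.5, 0.3]
grip_width: 0.085
```

>>> arm_command(
  motion=[
    {"x": 0,"y": 0,"z": 0,"roll": 0.122,"fingers": 1},
    {"x": 0,"y": 0,"z": 0,"roll": 0.122,"fingers": 1},
    {"x": 0,"y": 0,"z": 0,"roll": 0.122,"fingers": 1},
    {"x": 0,"y": 0,"z": 0,"roll": 0.122,"fingers": 1},
    {"x": 0,"y": 0,"z": 0,"roll": 0.122,"fingers": 1},
    {"x": 0,"y": 0,"z": 0,"roll": 0.122,"fingers": 1},
    {"x": 0,"y": 0,"z": 0,"roll": 0.122,"fingers": 1},
    {"x": 0,"y": 0,"z": 0,"roll": 0.122,"fingers": 1},
    {"x": 0,"y": 0,"z": 0,"roll": 0.122,"fingers": 1},
    {"x": 0,"y": 0,"z": 0,"roll": 0.122,"fingers": 1},
    {"x": 0,"y": 0,"z": 0,"roll": 0.122,"fingers": 1},
    {"x": 0,"y": 0,"z": 0,"roll": 0.118,"fingers": 1},
  ],
)

```text
clock: 2.73
eef_pos: [0.5191, -0.1246, 0.2282]
tool_rot: [0.574, 0.417, -0.568, 0.418]
ft_force: [-0.8, 0.0, 0.2]
grip_width: 0.0854
```

```bash
python3 - <<'E'
from h import *
go([.601,-.281,.231],[.96,-.28])
W=load("wrist");cv2.imwrite("pics/w2.png",W[0]);print(proj(W,[.601,-.281,.16]))
E
```

```text
p [ 0.5191 -0.1246  0.2282] F [-0.8  0.   0.2] w 0.0854 t 2.73 toolx [ 0.008  0.004 -1.   ] tooly [ 0.953 -0.304  0.007] q [-0.24  0.3   0.08  1.34  0.01  1.64]
shift tool [-0.0028  0.1256  0.1241] world [ 0.0819 -0.1564  0.0028]
roll -0.025
[488.78957935 410.03829667]
```

View pics/w2.png

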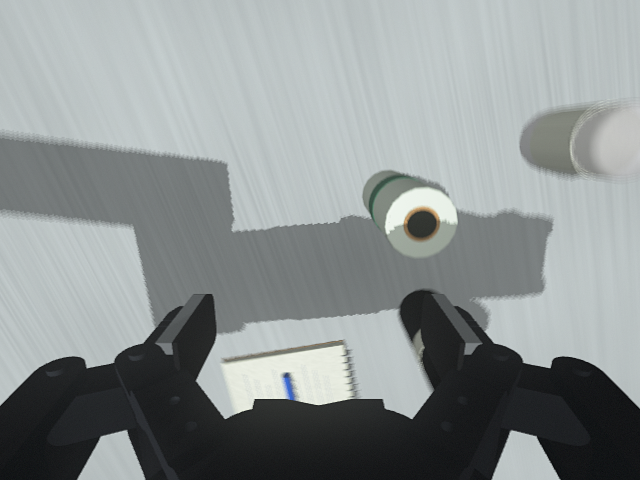

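The view shows the white roll (420,225), the bottle (600,140), the notebook (290,380) and the black roll behind the right finger (430,330). Now I move over the roll.

>>> arm_command(
  motion=[
    {"x": -0.005,"y": 0.025,"z": 0.025,"roll": 0,"fingers": 1},
    {"x": -0.005,"y": 0.025,"z": 0.025,"roll": 0,"fingers": 1},
    {"x": -0.005,"y": 0.025,"z": 0.025,"roll": 0,"fingers": 1},
    {"x": -0.005,"y": 0.025,"z": 0.025,"roll": 0,"fingers": 1},
    {"x": 0,"y": 0.012,"z": 0.012,"roll": -0.025,"fingers": 1},
    {"x": 0,"y": 0,"z": 0,"roll": 0,"fingers": 1},
    {"x": 0,"y": 0,"z": 0,"roll": 0,"fingers": 1},
  ],
)

```text
clock: 3.37
eef_pos: [0.592, -0.269, 0.2454]
tool_rot: [0.564, 0.431, -0.56, 0.428]
ft_force: [-0.1, -0.2, -0.1]
grip_width: 0.0853
```

```bash
python3 - <<'E'
from h import *
go([.601,-.281,.231],[.96,-.28])
W=load("wrist");cv2.imwrite("pics/w3.png",W[0]);print(proj(W,[.601,-.281,.16]))
E
```

```text
p [ 0.592  -0.269   0.2454] F [-0.1 -0.2 -0.1] w 0.0853 t 3.37 toolx [ 0.003  0.007 -1.   ] tooly [ 0.965 -0.263  0.001] q [-0.43  0.55  0.51  1.52  0.01  1.41]
shift tool [0.0144 0.0118 0.0093] world [ 0.009  -0.012  -0.0144]
roll 0.018
[336.28557623 255.61803753]
```

View pics/w3.png

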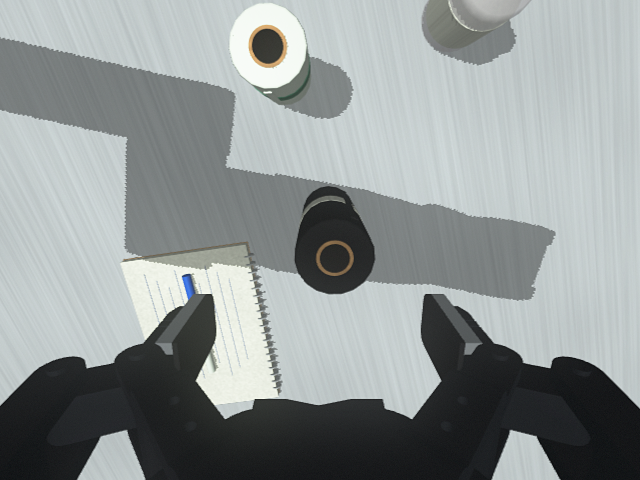

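The ring centre is at (334.5,258) against the predicted (336,256), so the roll position holds within about 1 mm. Centre and descend.

>>> arm_command(
  motion=[
    {"x": 0.01,"y": 0.011,"z": 0.009,"roll": 0.018,"fingers": 1},
    {"x": 0,"y": 0,"z": 0,"roll": 0,"fingers": 1},
    {"x": 0.02,"y": 0,"z": 0,"roll": 0,"fingers": 1},
    {"x": 0.025,"y": 0,"z": 0,"roll": 0,"fingers": 1},
    {"x": 0.025,"y": 0,"z": 0,"roll": 0,"fingers": 1},
  ],
)

```text
clock: 3.83
eef_pos: [0.602, -0.2748, 0.1723]
tool_rot: [0.568, 0.425, -0.559, 0.429]
ft_force: [-0.6, -0.1, -0.3]
grip_width: 0.0854
```

```bash
python3 - <<'E'
from h import *
go([.601,-.281,.106],[.96,-.28])
E
```

```text
p [ 0.602  -0.2748  0.1723] F [-0.6 -0.1 -0.3] w 0.0854 t 3.83 toolx [ 0.014  0.003 -1.   ] tooly [ 0.962 -0.272  0.012] q [-0.43  0.59  0.37  1.35  0.01  1.41]
shift tool [ 0.0663 -0.0001  0.0067] world [-0.001  -0.0062 -0.0663]
roll 0.009
```

>>> arm_command(
  motion=[
    {"x": 0.0,"y": 0,"z": 0.006,"roll": 0,"fingers": 1},
    {"x": 0.02,"y": 0,"z": 0,"roll": 0,"fingers": 1},
    {"x": 0.02,"y": 0,"z": 0,"roll": 0,"fingers": 1},
    {"x": 0.02,"y": 0,"z": 0,"roll": 0,"fingers": 1},
    {"x": 0,"y": 0,"z": 0,"roll": 0,"fingers": 1},
  ],
)

```text
clock: 4.25
eef_pos: [0.5966, -0.2735, 0.1121]
tool_rot: [0.565, 0.43, -0.558, 0.429]
ft_force: [-0.6, 0.4, -1.0]
grip_width: 0.0855
```

```bash
python3 - <<'E'
from h import *
go([.601,-.281,.106],[.96,-.28])
W=load("wrist");cv2.imwrite("pics/w4.png",W[0])
E
```

```text
p [ 0.5966 -0.2735  0.1121] F [-0.6  0.4 -1. ] w 0.0855 t 4.25 toolx [ 0.008  0.007 -1.   ] tooly [ 0.965 -0.262  0.005] q [-0.43  0.61  0.26  1.22  0.01  1.4 ]
shift tool [0.006  0.0062 0.0062] world [ 0.0044 -0.0075 -0.0061]
roll 0.018
```

View pics/w4.png

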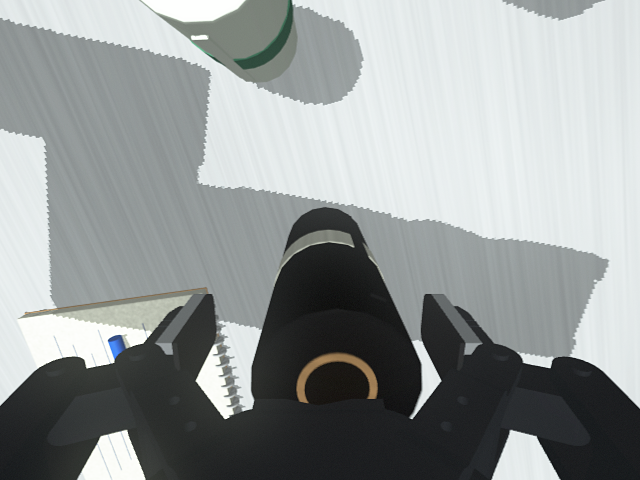

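The roll stands between the open fingers, its centre line at column ≈337 against a finger centre of 318. That agrees with the remaining +6 mm in y and z.

>>> arm_command(
  motion=[
    {"x": 0.005,"y": 0.006,"z": 0.006,"roll": 0.015,"fingers": 1},
    {"x": 0,"y": 0,"z": 0,"roll": 0,"fingers": 1},
  ],
)

```text
clock: 4.47
eef_pos: [0.6039, -0.2817, 0.114]
tool_rot: [0.57, 0.423, -0.56, 0.428]
ft_force: [-0.5, 0.2, -1.0]
grip_width: 0.0858
```

```bash
python3 - <<'E'
from h import *
go([.601,-.281,.106],[.96,-.28])
E
```

```text
p [ 0.6039 -0.2817  0.114 ] F [-0.5  0.2 -1. ] w 0.0858 t 4.47 toolx [ 0.015  0.004 -1.   ] tooly [ 0.961 -0.276  0.014] q [-0.44  0.63  0.29  1.22  0.01  1.41]
shift tool [ 0.008  -0.0031  0.0002] world [-0.0029  0.0007 -0.008 ]
roll 0.004
```

>>> arm_command(
  motion=[
    {"x": 0.008,"y": -0.002,"z": 0,"roll": 0,"fingers": 1},
    {"x": 0,"y": 0,"z": 0,"roll": 0,"fingers": 0.5},
    {"x": 0,"y": 0,"z": 0,"roll": 0,"fingers": 0.4},
    {"x": 0,"y": 0,"z": 0,"roll": 0,"fingers": 0.4},
    {"x": 0,"y": 0,"z": 0,"roll": 0,"fingers": 0.4},
    {"x": 0,"y": 0,"z": 0,"roll": 0,"fingers": 0.4},
    {"x": 0,"y": 0,"z": 0,"roll": 0,"fingers": 0.4},
  ],
)

```text
clock: 5.05
eef_pos: [0.6036, -0.2826, 0.1107]
tool_rot: [0.571, 0.421, -0.559, 0.429]
ft_force: [-0.5, -0.7, -0.1]
grip_width: 0.0567
```

```bash
python3 - <<'E'
from h import *
go([.601,-.281,.106],[.96,-.28])
E
```

```text
p [ 0.6036 -0.2826  0.1107] F [-0.5 -0.7 -0.1] w 0.0567 t 5.05 toolx [ 0.021  0.001 -1.   ] tooly [ 0.961 -0.277  0.02 ] q [-0.44  0.62  0.28  1.21  0.01  1.41]
shift tool [ 0.0046 -0.003  -0.0008] world [-0.0026  0.0016 -0.0047]
roll 0.003
```

Gripped: the opening is 56.7 mm, which fits the roll. Next I lift and carry it upright to free counter around (0.40,-0.20).

>>> arm_command(
  motion=[
    {"x": -0.012,"y": 0,"z": 0,"roll": 0,"fingers": 0.4},
    {"x": -0.015,"y": 0,"z": 0,"roll": 0,"fingers": 0.4},
    {"x": -0.015,"y": 0,"z": 0,"roll": 0,"fingers": 0.4},
    {"x": 0,"y": 0,"z": 0,"roll": 0,"fingers": 0.4},
    {"x": 0,"y": -0.015,"z": -0.002,"roll": 0,"fingers": 0.4},
    {"x": 0,"y": -0.025,"z": -0.003,"roll": 0,"fingers": 0.4},
    {"x": 0,"y": -0.025,"z": -0.003,"roll": 0,"fingers": 0.4},
    {"x": 0,"y": -0.025,"z": -0.003,"roll": 0,"fingers": 0.4},
    {"x": 0,"y": -0.025,"z": -0.003,"roll": 0,"fingers": 0.4},
    {"x": 0,"y": -0.025,"z": -0.003,"roll": 0,"fingers": 0.4},
    {"x": 0,"y": -0.025,"z": -0.003,"roll": 0,"fingers": 0.4},
    {"x": 0,"y": -0.025,"z": -0.003,"roll": 0,"fingers": 0.4},
    {"x": 0,"y": -0.015,"z": 0,"roll": 0,"fingers": 0.4},
    {"x": 0,"y": -0.005,"z": 0,"roll": 0,"fingers": 0.4},
    {"x": 0,"y": 0,"z": 0,"roll": 0,"fingers": 0.4},
  ],
)

```text
clock: 6.3
eef_pos: [0.3922, -0.1948, 0.1344]
tool_rot: [0.568, 0.428, -0.562, 0.423]
ft_force: [-0.0, -0.1, -3.8]
grip_width: 0.0564
```

```bash
python3 - <<'E'
from h import *
go([.40,-.20,.112],[.96,-.28])
a=load("scene")[0];b=load("side")[0];cv2.imwrite("pics/m1.png",np.hstack([cv2.resize(a,(400,300)),cv2.resize(b,(400,300))]))
crop(b,150,150,400,400,2.4,"pics/m1b.png")
E
```

```text
p [ 0.3922 -0.1948  0.1344] F [-0.  -0.1 -3.8] w 0.0564 t 6.3 toolx [ 0.004  0.01  -1.   ] tooly [ 0.961 -0.276  0.001] q [-0.47  0.19 -0.32  1.06  0.01  1.38]
shift tool [0.0223 0.0089 0.0031] world [ 0.0078 -0.0052 -0.0224]
roll 0.004
```

View pics/m1.png

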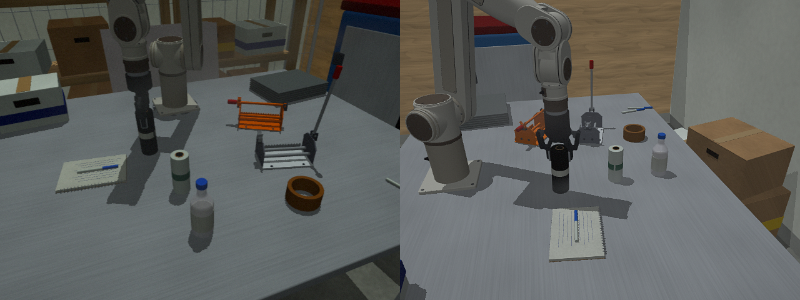

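View pics/m1b.png

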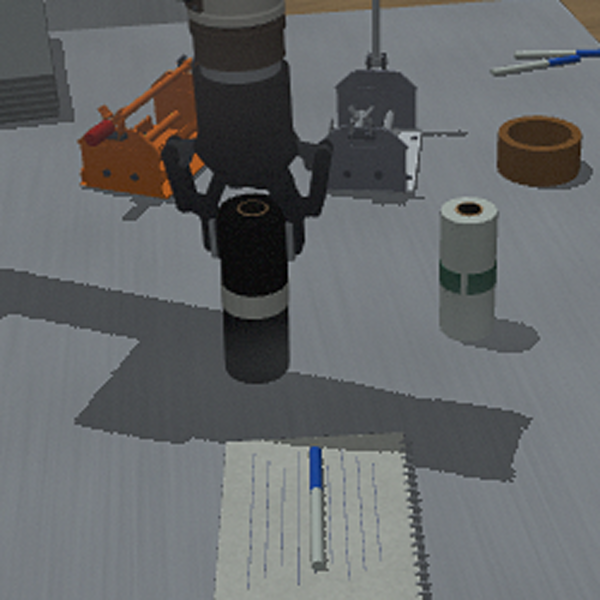

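The roll hangs upright in the grip, bottom at side-crop (255,380), clear of the notebook, white roll and orange stand. Now I lower it to touch.

>>> arm_command(
  motion=[
    {"x": 0.01,"y": 0,"z": 0,"roll": 0,"fingers": 0.4},
    {"x": 0.008,"y": 0,"z": 0,"roll": 0,"fingers": 0.4},
    {"x": 0.0,"y": 0,"z": 0,"roll": 0,"fingers": 0.4},
  ],
)

```text
clock: 6.65
eef_pos: [0.3991, -0.1976, 0.1168]
tool_rot: [0.569, 0.425, -0.56, 0.426]
ft_force: [0.4, -0.3, -2.8]
grip_width: 0.0564
```

>>> arm_command(
  motion=[
    {"x": 0.003,"y": 0,"z": 0,"roll": 0,"fingers": 0.4},
    {"x": 0.003,"y": 0,"z": 0,"roll": 0,"fingers": 0.4},
  ],
)

```text
clock: 6.82
eef_pos: [0.401, -0.1983, 0.1106]
tool_rot: [0.569, 0.425, -0.56, 0.427]
ft_force: [-8.2, 3.6, 29.0]
grip_width: 0.0564
```

>>> arm_command(
  motion=[
    {"x": -0.001,"y": 0,"z": -0.006,"roll": 0,"fingers": 0.4},
    {"x": -0.001,"y": 0,"z": -0.006,"roll": 0,"fingers": 0.4},
  ],
)

```text
clock: 6.98
eef_pos: [0.4049, -0.1873, 0.1125]
tool_rot: [0.57, 0.424, -0.56, 0.426]
ft_force: [-0.4, 0.0, -3.1]
grip_width: 0.0565
```

```bash
python3 - <<'E'
from h import *
go([.40,-.20,.112],[.96,-.28])
b=load("side")[0]
crop(b,200,200,320,320,4,"pics/m2.png")
E
```

```text
p [ 0.4049 -0.1873  0.1125] F [-0.4  0.  -3.1] w 0.0565 t 6.98 toolx [ 0.012  0.006 -1.   ] tooly [ 0.961 -0.277  0.01 ] q [-0.44  0.22 -0.35  0.99  0.01  1.41]
shift tool [ 0.0004 -0.0012  0.0135] world [-0.0049 -0.0127 -0.0005]
roll 0.003
```

View pics/m2.png

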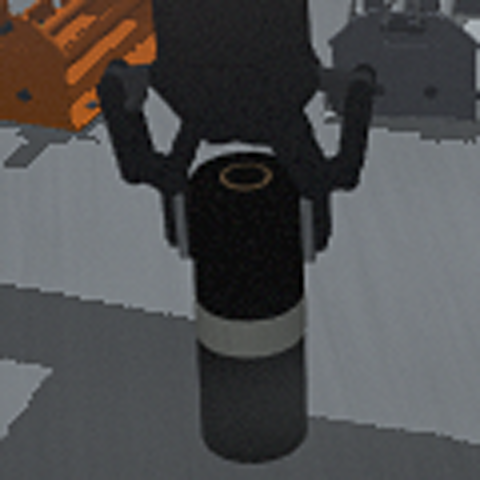

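>>> arm_command(
  motion=[
    {"x": 0.0035,"y": 0,"z": -0.002,"roll": 0,"fingers": 0.4},
    {"x": 0.0,"y": 0,"z": -0.008,"roll": 0,"fingers": 0.4},
    {"x": 0.0,"y": 0,"z": -0.008,"roll": 0,"fingers": 0.4},
  ],
)

```text
clock: 7.28
eef_pos: [0.412, -0.1694, 0.1115]
tool_rot: [0.57, 0.423, -0.559, 0.428]
ft_force: [-0.3, 0.4, -4.0]
grip_width: 0.056
```

```bash
python3 - <<'E'
from h import *
go([.40,-.20,.112],[.96,-.28])
b=load("scene")[0]
crop(b,170,130,290,270,4,"pics/m3.png")
E
```

```text
p [ 0.412  -0.1694  0.1115] F [-0.3  0.4 -4. ] w 0.056 t 7.28 toolx [ 0.016  0.003 -1.   ] tooly [ 0.961 -0.276  0.015] q [-0.4   0.22 -0.36  0.98  0.01  1.45]
shift tool [-0.0008 -0.003   0.0327] world [-0.012  -0.0306  0.0005]
roll 0.004
```

View pics/m3.png

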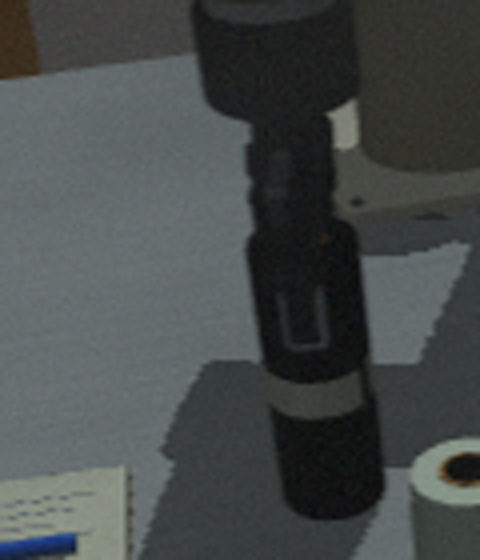

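The scene view shows the roll still upright in the grip (bottom at crop (335,500)), and a force of -4 N says it is just off the counter. I'll press a little while sweeping.

>>> arm_command(
  motion=[
    {"x": 0.003,"y": 0,"z": 0,"roll": 0,"fingers": 0.4},
    {"x": 0.001,"y": 0,"z": -0.006,"roll": 0,"fingers": 0.4},
  ],
)

```text
clock: 7.5
eef_pos: [0.414, -0.1632, 0.111]
tool_rot: [0.569, 0.422, -0.56, 0.43]
ft_force: [-6.8, -2.9, 11.3]
grip_width: 0.056
```

>>> arm_command(
  motion=[
    {"x": 0.001,"y": 0,"z": -0.008,"roll": 0,"fingers": 0.4},
  ],
)

```text
clock: 7.58
eef_pos: [0.4162, -0.1566, 0.1112]
tool_rot: [0.569, 0.421, -0.56, 0.431]
ft_force: [0.5, 1.4, -2.3]
grip_width: 0.0561
```

>>> arm_command(
  motion=[
    {"x": 0.001,"y": 0,"z": -0.008,"roll": 0,"fingers": 0.4},
  ],
)

```text
clock: 7.67
eef_pos: [0.4186, -0.1498, 0.1112]
tool_rot: [0.568, 0.42, -0.561, 0.432]
ft_force: [-5.5, -4.6, 14.0]
grip_width: 0.056
```

```bash
python3 - <<'E'
from h import *
go([.40,-.20,.112],[.96,-.28])
b=load("scene")[0]
crop(b,170,130,290,270,4,"pics/m4.png")
E
```

```text
p [ 0.4186 -0.1498  0.1112] F [-5.5 -4.6 14. ] w 0.056 t 7.67 toolx [ 0.018 -0.008 -1.   ] tooly [ 0.961 -0.275  0.02 ] q [-0.34  0.21 -0.36  0.97 -0.    1.51]
shift tool [-0.0008 -0.004   0.0533] world [-0.0186 -0.0502  0.0008]
roll 0.005
```

View pics/m4.png

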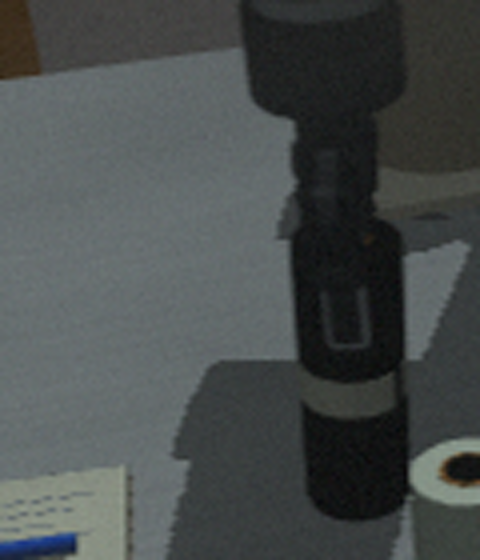

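The roll stays rigid in the grip and only slides, so it is still upright (base at crop (360,505)). A lower twist resistance is needed, so I'll set it standing, let go, and re-grip only its top few mm with the fingertips. First I check free space ahead.

>>> arm_command(
  motion=[
    {"x": 0,"y": 0,"z": 0.0,"roll": 0,"fingers": 0.8},
    {"x": 0,"y": 0,"z": 0,"roll": 0,"fingers": 0.9},
    {"x": 0,"y": 0,"z": 0,"roll": 0,"fingers": 0.9},
    {"x": -0.015,"y": 0,"z": 0,"roll": 0,"fingers": 0.9},
    {"x": -0.015,"y": 0,"z": 0,"roll": 0,"fingers": 0.9},
    {"x": -0.01,"y": 0,"z": 0,"roll": 0,"fingers": 0.9},
    {"x": 0,"y": 0,"z": 0,"roll": 0,"fingers": 0.9},
  ],
)

```text
clock: 8.3
eef_pos: [0.4188, -0.1468, 0.151]
tool_rot: [0.568, 0.421, -0.56, 0.432]
ft_force: [1.5, 0.2, -0.1]
grip_width: 0.0765
```

```bash
python3 - <<'E'
from h import *
go([.4186,-.155,.152],[.96,-.28])
S=load("scene")
for p in [(382,204),(450,209)]: print(plane(S,p,0))
crop(S[0],170,130,290,270,4,"pics/m5.png")
W=load("wrist");cv2.imwrite("pics/w5.png",W[0])
E
```

```text
p [ 0.4188 -0.1468  0.151 ] F [ 1.5  0.2 -0.1] w 0.0765 t 8.3 toolx [ 0.018 -0.005 -1.   ] tooly [ 0.962 -0.272  0.019] q [-0.34  0.17 -0.3   1.08  0.    1.51]
shift tool [-0.001   0.0021  0.008 ] world [-0.0002 -0.0082  0.001 ]
roll 0.008
[0.31279067 0.19444271 0.        ]
[0.39862599 0.34545992 0.        ]
```

View pics/m5.png

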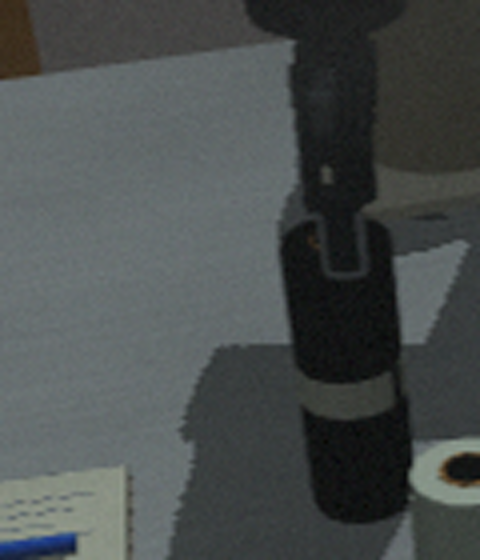

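View pics/w5.png

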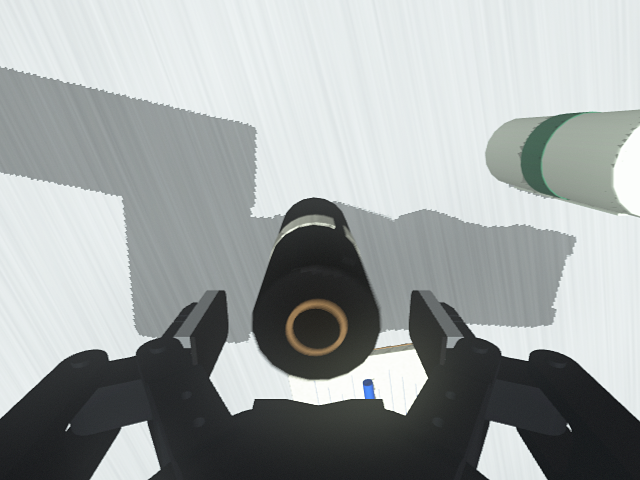

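The released roll stands upright: its image lean differs from before, so it had begun to pivot about 5° earlier. The wrist view shows its ring at (316,327), centred between the pads.

```bash
python3 - <<'E'
from h import *
W=load("wrist");c=plane(W,(316,327),.16);print(c);go([c[0],c[1],.151],[.96,-.28])
E
```

```text
[ 0.4138912  -0.15344732  0.16      ]
p [ 0.4173 -0.1463  0.1489] F [-1.2 -0.2 -0.1] w 0.077 t 8.45 toolx [ 0.015 -0.004 -1.   ] tooly [ 0.962 -0.272  0.015] q [-0.34  0.17 -0.3   1.08  0.    1.51]
shift tool [-0.0021 -0.0013  0.0078] world [-0.0034 -0.0071  0.0021]
roll 0.008
```

>>> arm_command(
  motion=[
    {"x": -0.001,"y": -0.001,"z": 0.008,"roll": 0,"fingers": 0.9},
    {"x": 0,"y": 0,"z": 0,"roll": 0,"fingers": 0.4},
    {"x": 0,"y": 0,"z": 0,"roll": 0,"fingers": 0.4},
    {"x": 0,"y": 0,"z": 0,"roll": 0,"fingers": 0.4},
    {"x": 0,"y": 0,"z": 0,"roll": 0,"fingers": 0.4},
    {"x": 0,"y": 0,"z": 0,"roll": 0,"fingers": 0.4},
  ],
)

```text
clock: 8.95
eef_pos: [0.4127, -0.1545, 0.1487]
tool_rot: [0.567, 0.423, -0.561, 0.429]
ft_force: [-1.2, -0.1, 2.2]
grip_width: 0.0536
```

```bash
python3 - <<'E'
from h import *
go([.4139,-.1534,.151],[.96,-.28])
S=load("scene")
crop(S[0],170,130,290,270,4,"pics/m6.png")
E
```

```text
p [ 0.4127 -0.1545  0.1487] F [-1.2 -0.1  2.2] w 0.0536 t 8.95 toolx [ 0.012 -0.002 -1.   ] tooly [ 0.962 -0.273  0.012] q [-0.36  0.17 -0.31  1.08  0.    1.49]
shift tool [-0.0023  0.0009 -0.0014] world [0.0012 0.0011 0.0023]
roll 0.007
```

View pics/m6.png

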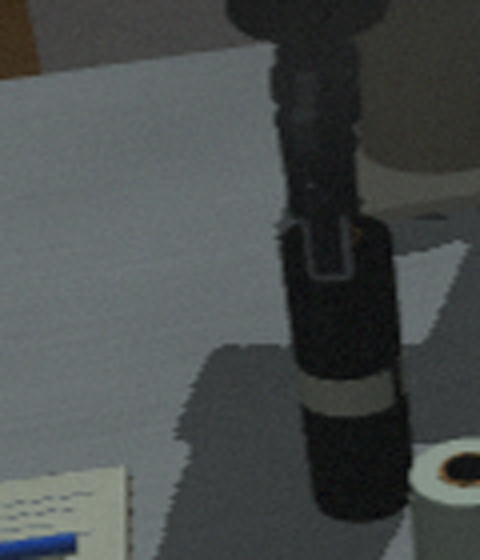

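>>> arm_command(
  motion=[
    {"x": 0.002,"y": 0,"z": -0.006,"roll": 0,"fingers": 0.4},
    {"x": 0.001,"y": 0,"z": -0.006,"roll": 0,"fingers": 0.4},
  ],
)

```text
clock: 9.17
eef_pos: [0.4162, -0.1455, 0.1493]
tool_rot: [0.567, 0.421, -0.563, 0.431]
ft_force: [-6.6, -1.2, 16.2]
grip_width: 0.0539
```

>>> arm_command(
  motion=[
    {"x": 0.0,"y": 0,"z": -0.006,"roll": 0,"fingers": 0.4},
    {"x": 0.0,"y": 0,"z": -0.006,"roll": 0,"fingers": 0.4},
  ],
)

```text
clock: 9.33
eef_pos: [0.4185, -0.1352, 0.1504]
tool_rot: [0.566, 0.419, -0.564, 0.431]
ft_force: [-1.0, -2.3, 2.9]
grip_width: 0.054
```

```bash
python3 - <<'E'
from h import *
go([.4139,-.1534,.151],[.96,-.28])
S=load("scene")
crop(S[0],170,130,290,270,4,"pics/m7.png")
E
```

```text
p [ 0.4185 -0.1352  0.1504] F [-1.  -2.3  2.9] w 0.054 t 9.33 toolx [ 0.012 -0.013 -1.   ] tooly [ 0.961 -0.277  0.015] q [-0.31  0.17 -0.31  1.08 -0.01  1.54]
shift tool [-0.0004  0.0007  0.0187] world [-0.0046 -0.0182  0.0006]
roll 0.003
```

View pics/m7.png

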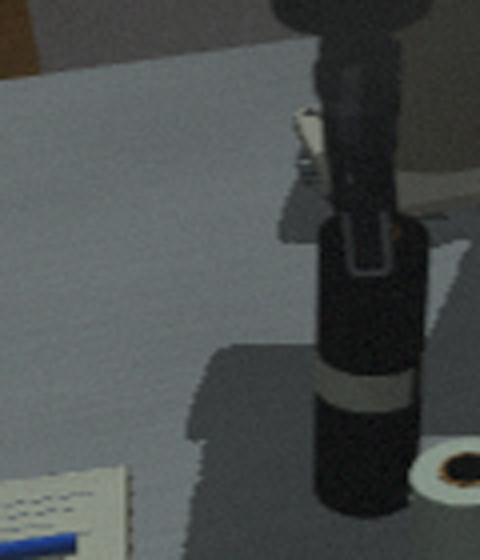

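It pivots: the roll has tilted about 7° and its bottom edge stayed at crop (≈365,510). I continue along the arc about that edge.

>>> arm_command(
  motion=[
    {"x": 0.001,"y": 0,"z": -0.008,"roll": 0,"fingers": 0.4},
    {"x": 0.001,"y": 0,"z": -0.008,"roll": 0,"fingers": 0.4},
    {"x": 0.001,"y": 0,"z": -0.008,"roll": 0,"fingers": 0.4},
  ],
)

```text
clock: 9.63
eef_pos: [0.4279, -0.1131, 0.1494]
tool_rot: [0.566, 0.416, -0.564, 0.434]
ft_force: [-1.2, -0.4, 5.3]
grip_width: 0.0539
```

```bash
python3 - <<'E'
from h import *
go([.4139,-.1534,.151],[.96,-.28])
S=load("scene")
crop(S[0],170,130,290,270,4,"pics/m8.png")
E
```

```text
p [ 0.4279 -0.1131  0.1494] F [-1.2 -0.4  5.3] w 0.0539 t 9.63 toolx [ 0.018 -0.018 -1.   ] tooly [ 0.96  -0.277  0.022] q [-0.25  0.17 -0.31  1.07 -0.01  1.6 ]
shift tool [-0.0011 -0.0023  0.0426] world [-0.014  -0.0403  0.0016]
roll 0.002
```

View pics/m8.png

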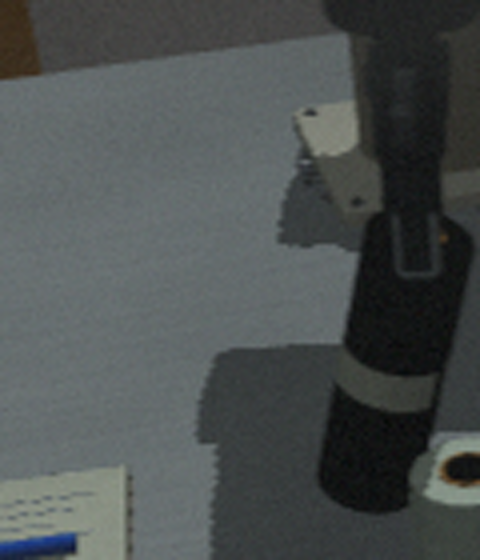

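>>> arm_command(
  motion=[
    {"x": 0.001,"y": 0,"z": -0.008,"roll": 0,"fingers": 0.4},
    {"x": 0.0017,"y": 0,"z": -0.008,"roll": 0,"fingers": 0.4},
    {"x": 0.002,"y": 0,"z": -0.008,"roll": 0,"fingers": 0.4},
    {"x": 0.0024,"y": 0,"z": -0.008,"roll": 0,"fingers": 0.4},
    {"x": 0.0028,"y": 0,"z": -0.008,"roll": 0,"fingers": 0.4},
  ],
)

```text
clock: 10.1
eef_pos: [0.4432, -0.0728, 0.14]
tool_rot: [0.568, 0.414, -0.562, 0.436]
ft_force: [-0.1, -1.1, 4.1]
grip_width: 0.0539
```

```bash
python3 - <<'E'
from h import *
go([.4139,-.1534,.151],[.96,-.28])
S=load("scene")
crop(S[0],170,130,310,270,4,"pics/m9.png")
E
```

```text
p [ 0.4432 -0.0728  0.14  ] F [-0.1 -1.1  4.1] w 0.0539 t 10.1 toolx [ 0.025 -0.02  -0.999] tooly [ 0.96  -0.277  0.029] q [-0.15  0.19 -0.32  1.04 -0.02  1.7 ]
shift tool [-0.0101 -0.0054  0.0857] world [-0.0293 -0.0806  0.011 ]
roll 0.002
```

View pics/m9.png

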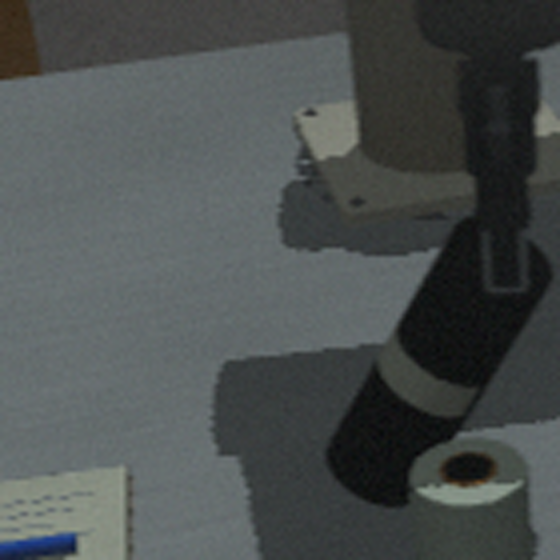

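>>> arm_command(
  motion=[
    {"x": 0.0044,"y": 0,"z": -0.0099,"roll": 0,"fingers": 0.4},
    {"x": 0.0051,"y": 0,"z": -0.0095,"roll": 0,"fingers": 0.4},
    {"x": 0.0057,"y": 0,"z": -0.0091,"roll": 0,"fingers": 0.4},
    {"x": 0.0064,"y": 0,"z": -0.0087,"roll": 0,"fingers": 0.4},
    {"x": 0.0069,"y": 0,"z": -0.0083,"roll": 0,"fingers": 0.4},
  ],
)

```text
clock: 10.57
eef_pos: [0.4604, -0.0245, 0.1109]
tool_rot: [0.57, 0.415, -0.559, 0.437]
ft_force: [-0.5, 1.2, 3.9]
grip_width: 0.0536
```

```bash
python3 - <<'E'
from h import *
go([.4139,-.1534,.151],[.96,-.28])
S=load("scene")
crop(S[0],170,130,310,270,4,"pics/m10.png")
E
```

```text
p [ 0.4604 -0.0245  0.1109] F [-0.5  1.2  3.9] w 0.0536 t 10.57 toolx [ 0.031 -0.016 -0.999] tooly [ 0.961 -0.275  0.034] q [-0.04  0.23 -0.34  0.97 -0.01  1.81]
shift tool [-0.0395 -0.0078  0.137 ] world [-0.0465 -0.1289  0.0401]
roll 0.005
```

View pics/m10.png

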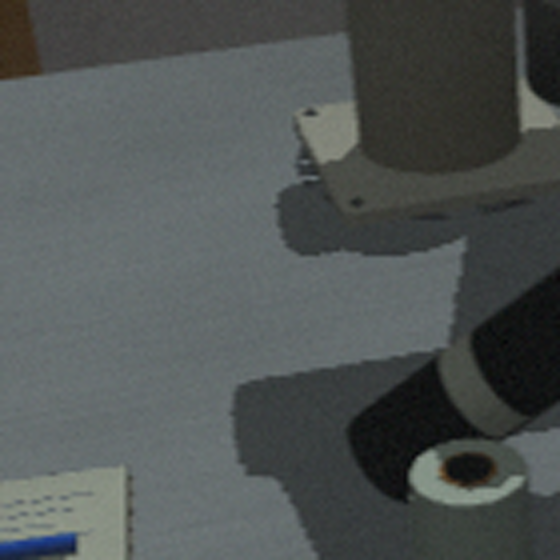

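>>> arm_command(
  motion=[
    {"x": 0.0099,"y": 0,"z": -0.0091,"roll": 0,"fingers": 0.4},
    {"x": 0.0107,"y": 0,"z": -0.0082,"roll": 0,"fingers": 0.4},
    {"x": 0.0114,"y": 0,"z": -0.0073,"roll": 0,"fingers": 0.4},
    {"x": 0.012,"y": 0,"z": -0.0062,"roll": 0,"fingers": 0.4},
  ],
)

```text
clock: 10.95
eef_pos: [0.4729, 0.0121, 0.0646]
tool_rot: [0.573, 0.418, -0.555, 0.435]
ft_force: [-0.4, 1.9, 1.5]
grip_width: 0.0536
```

```bash
python3 - <<'E'
from h import *
go([.4139,-.1534,.151],[.96,-.28])
S=load("scene")
crop(S[0],200,130,360,270,4,"pics/m11.png")
E
```

```text
p [0.4729 0.0121 0.0646] F [-0.4  1.9  1.5] w 0.0536 t 10.95 toolx [ 0.035 -0.005 -0.999] tooly [ 0.962 -0.272  0.035] q [ 0.03  0.31 -0.37  0.85 -0.01  1.88]
shift tool [-0.0877 -0.0087  0.1749] world [-0.059  -0.1655  0.0864]
roll 0.008
```

View pics/m11.png

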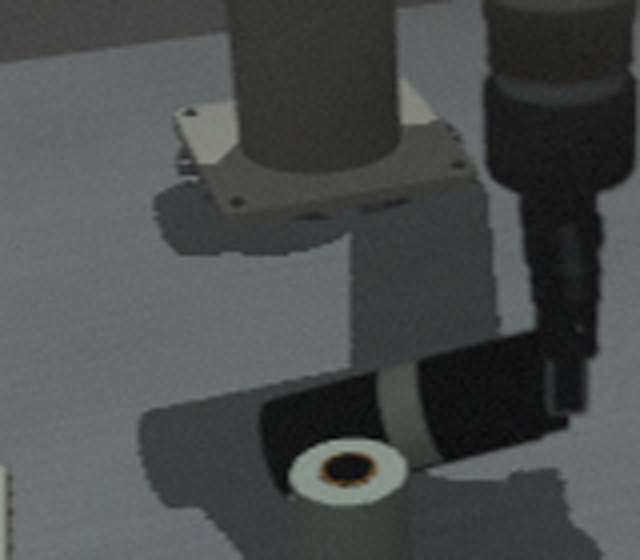

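The roll is tilted low, band at crop (415,410), and still held at its end. Lower the last ~37 mm.

>>> arm_command(
  motion=[
    {"x": 0.012,"y": 0,"z": -0.005,"roll": 0,"fingers": 0.4},
    {"x": 0.011,"y": 0,"z": -0.0035,"roll": 0,"fingers": 0.4},
    {"x": 0.007,"y": 0,"z": -0.002,"roll": 0,"fingers": 0.4},
  ],
)

```text
clock: 11.25
eef_pos: [0.4744, 0.0252, 0.0293]
tool_rot: [0.571, 0.421, -0.555, 0.434]
ft_force: [-1.0, 1.1, 0.7]
grip_width: 0.0531
```

```bash
python3 - <<'E'
from h import *
go([.4139,-.1534,.151],[.96,-.28])
S=load("scene")
crop(S[0],200,130,360,270,4,"pics/m12.png")
E
```

```text
p [0.4744 0.0252 0.0293] F [-1.   1.1  0.7] w 0.0531 t 11.25 toolx [ 0.029 -0.002 -1.   ] tooly [ 0.963 -0.269  0.028] q [ 0.06  0.37 -0.4   0.77 -0.    1.9 ]
shift tool [-0.123  -0.0068  0.1875] world [-0.0605 -0.1786  0.1217]
roll 0.012
```

View pics/m12.png

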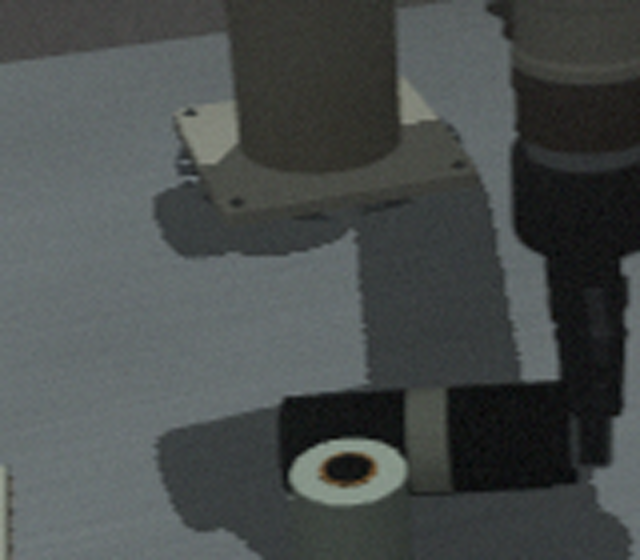

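>>> arm_command(
  motion=[
    {"x": 0.002,"y": 0,"z": 0,"roll": 0,"fingers": 0.4},
    {"x": 0.001,"y": 0,"z": 0,"roll": 0,"fingers": 0.4},
  ],
)

```text
clock: 11.47
eef_pos: [0.4733, 0.0257, 0.0242]
tool_rot: [0.57, 0.422, -0.556, 0.434]
ft_force: [-0.3, 2.2, 0.4]
grip_width: 0.053
```

```bash
python3 - <<'E'
from h import *
go([.4139,-.1534,.151],[.96,-.28])
S=load("side")
crop(S[0],220,170,380,290,5,"pics/m13.png")
E
```

```text
p [0.4733 0.0257 0.0242] F [-0.3  2.2  0.4] w 0.053 t 11.47 toolx [ 0.025 -0.001 -1.   ] tooly [ 0.963 -0.267  0.025] q [ 0.06  0.38 -0.41  0.76 -0.    1.9 ]
shift tool [-0.128  -0.0062  0.1878] world [-0.0594 -0.1791  0.1268]
roll 0.013
```

View pics/m13.png

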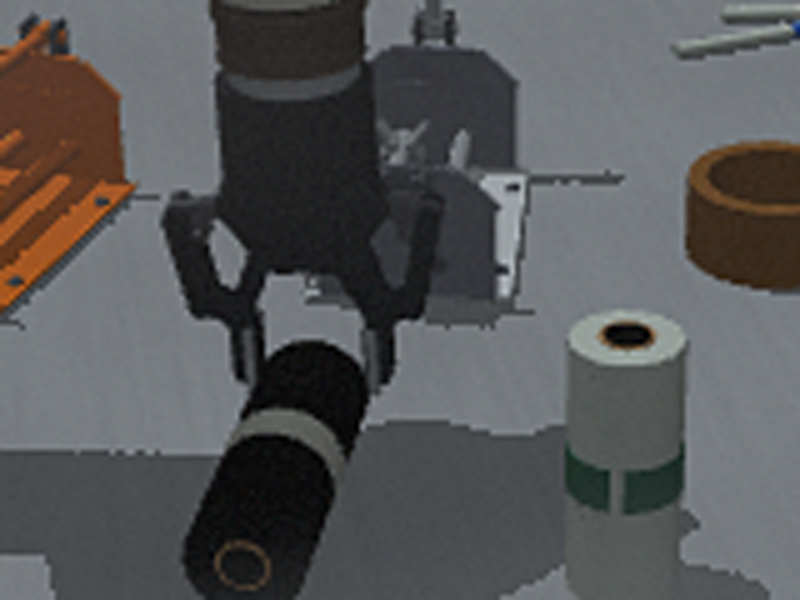

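>>> arm_command(
  motion=[
    {"x": 0.002,"y": 0,"z": 0,"roll": 0,"fingers": 0.4},
    {"x": 0.001,"y": 0,"z": 0,"roll": 0,"fingers": 0.4},
  ],
)

```text
clock: 11.68
eef_pos: [0.4736, 0.0256, 0.0219]
tool_rot: [0.57, 0.422, -0.556, 0.433]
ft_force: [0.8, 2.3, 1.8]
grip_width: 0.0532
```

```bash
python3 - <<'E'
from h import *
go([.4139,-.1534,.151],[.96,-.28])
S=load("scene");D=load("side")
crop(S[0],250,180,380,270,6,"pics/m14.png")
# band height on scene
for p in [(302,227),(302,252),(308,227),(308,252)]: print(plane(S,p,.056)[:2],plane(S,p,0)[:2])
E
```

```text
p [0.4736 0.0256 0.0219] F [0.8 2.3 1.8] w 0.0532 t 11.68 toolx [ 0.026 -0.    -1.   ] tooly [ 0.963 -0.269  0.025] q [ 0.06  0.38 -0.41  0.76 -0.    1.9 ]
shift tool [-0.1306 -0.0061  0.1877] world [-0.0597 -0.179   0.1291]
roll 0.012
[ 0.42920493 -0.05902314] [ 0.34466611 -0.03498885]
[ 0.51857024 -0.08698892] [ 0.44352305 -0.06592491]
[ 0.43390436 -0.04674756] [ 0.34986467 -0.02140947]
[ 0.52287576 -0.07568071] [ 0.44828586 -0.05341565]
```

View pics/m14.png

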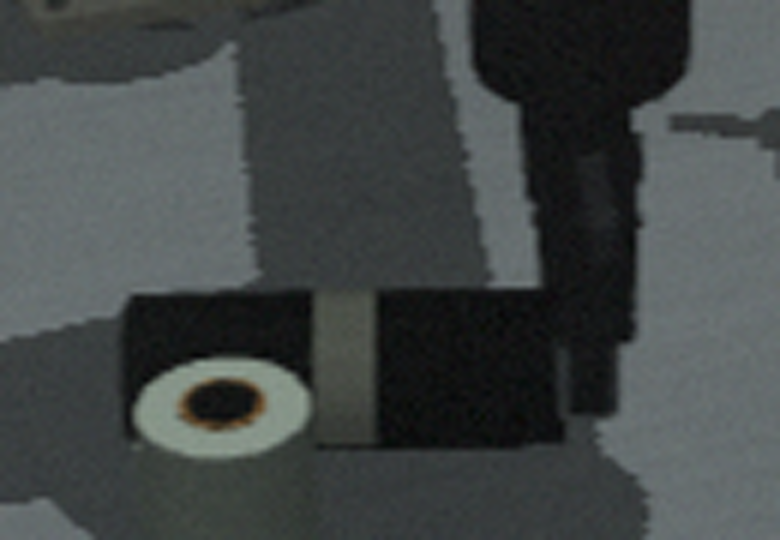

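```bash
python3 - <<'E'
from h import *
S=load("scene")
e1=np.array([.4736,.0256]);d=np.array([.271,.962])
e0=e1-d*.156
n=np.array([.962,-.271])
for nm,off,z in [("top",0,.056),("bot",.02,.008),("mid",0,.028)]:
    for e in (e0,e1): print(nm,((proj(S,[*(e+n*off),z])-[250,180])*6).round(0))
    print("tilt 4mm up at e1",((proj(S,[*(e1+n*off),z+.004])-[250,180])*6).round(0))
E
```

```text
top [139. 320.]
top [573. 299.]
tilt 4mm up at e1 [573. 289.]
bot [148. 462.]
bot [577. 439.]
tilt 4mm up at e1 [577. 430.]
mid [145. 385.]
mid [572. 363.]
tilt 4mm up at e1 [572. 354.]
```

```bash
python3 - <<'E'
from h import *
S=load("scene");D=load("side")
crop(D[0],220,170,380,290,5,"pics/m15.png")
h=cv2.cvtColor(D[0][265:300,250:295],cv2.COLOR_BGR2HSV)
m=(h[...,0]>4)&(h[...,0]<25)&(h[...,1]>70)&(h[...,2]>40);ys,xs=np.nonzero(m)
u=((xs.min()+xs.max())/2+250,(ys.min()+ys.max())/2+265);print(u,len(xs));a=plane(D,u,.028);print("near end",a)
print("near end px in scene crop",(proj(S,a)-[250,180])*6)
d=np.array([.4736,.0256])-a[:2];print("axis to TCP",d,np.linalg.norm(d),d/np.linalg.norm(d))
E
```

```text
(np.float64(268.0), np.float64(282.5)) 30
near end [ 0.42019725 -0.12672666  0.028     ]
near end px in scene crop [131.21511133 369.68164007]
axis to TCP [0.05340275 0.15232666] 0.16141643790273974 [0.33083839 0.94368743]
```

View pics/m15.png

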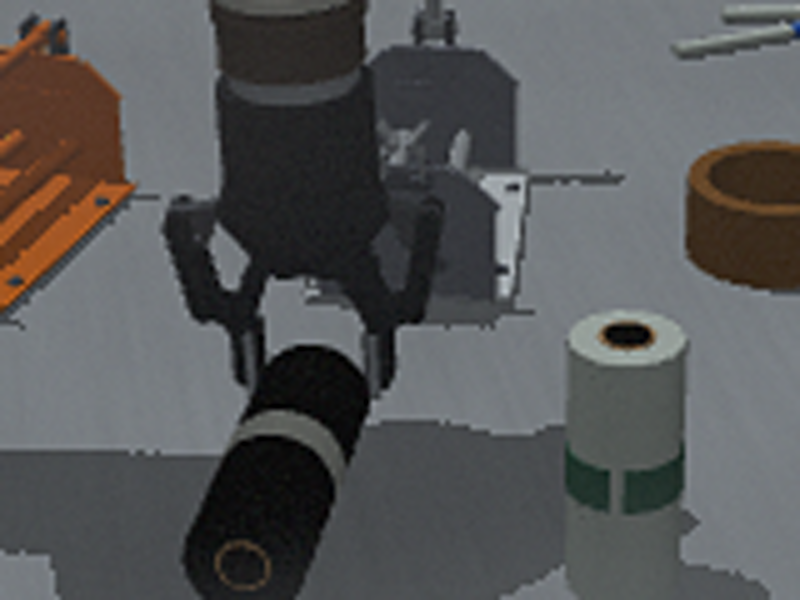

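The roll lies flat: the near end's ring at side (268,282.5) maps onto z = 28 mm, and both views agree to about 1 px. The axis is yawed about 3.5° from the tool. Let go and rise.

>>> arm_command(
  motion=[
    {"x": 0,"y": 0,"z": 0,"roll": 0,"fingers": 0.75},
    {"x": 0,"y": 0,"z": 0,"roll": 0,"fingers": 0.9},
    {"x": 0,"y": 0,"z": 0,"roll": 0,"fingers": 0.9},
    {"x": -0.02,"y": 0,"z": 0,"roll": 0,"fingers": 1},
    {"x": -0.035,"y": 0,"z": 0,"roll": 0,"fingers": 1},
    {"x": -0.035,"y": 0,"z": 0,"roll": 0,"fingers": 1},
    {"x": -0.035,"y": 0,"z": 0.02,"roll": 0,"fingers": 1},
    {"x": 0,"y": 0,"z": 0.03,"roll": 0,"fingers": 1},
    {"x": 0,"y": 0,"z": 0,"roll": 0,"fingers": 1},
  ],
)

```text
clock: 12.68
eef_pos: [0.4539, -0.0261, 0.1503]
tool_rot: [0.566, 0.422, -0.559, 0.434]
ft_force: [-0.4, -0.3, -1.3]
grip_width: 0.0853
```

```bash
python3 - <<'E'
from h import *
go([.45,-.05,.15],[.945,-.327])
W=load("wrist");cv2.imwrite("pics/w6.png",W[0])
S=load("scene");crop(S[0],220,180,380,270,5,"pics/m16.png")
E
```

```text
p [ 0.4539 -0.0261  0.1503] F [-0.4 -0.3 -1.3] w 0.0853 t 12.68 toolx [ 0.018 -0.008 -1.   ] tooly [ 0.964 -0.267  0.02 ] q [-0.05  0.19 -0.28  1.08 -0.01  1.79]
shift tool [0.0004 0.0026 0.0241] world [-0.0039 -0.0239 -0.0003]
roll 0.063
```

View pics/w6.png

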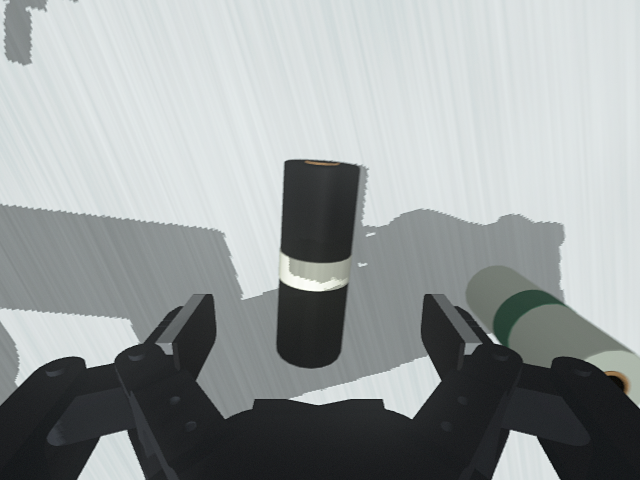

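View pics/m16.png

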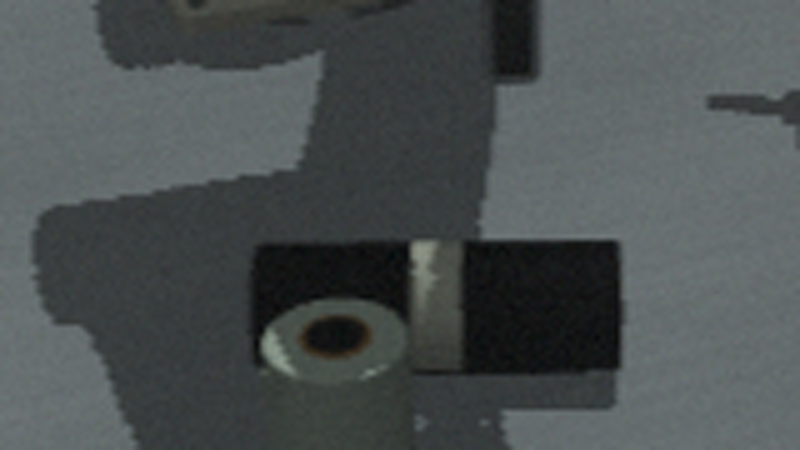

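The roll lies on its side, untouched: band centre at wrist (314,272), ends at (321,162) and (309,365). Compute its pose.

```bash
python3 - <<'E'
from h import *
W=load("wrist");D=load("side");S=load("scene")
im=W[0]
# roll outline: dark pixels in box, excl gripper, per row edges
g=im[150:345,225:420].max(2)
pts=[]
for r in list(range(175,245,5))+list(range(300,340,5)):
    row=im[r,225:420].max(1); x=np.nonzero(row<70)[0]+225
    if len(x): pts.append((r,x.min(),x.max()))
L=[];R=[]
for r,a,b in pts:
    L.append(plane(W,(a,r),.031)[:2]);R.append(plane(W,(b,r),.031)[:2])
L=np.array(L);R=np.array(R);print(pts[0],pts[-1]);print("width",np.linalg.norm(L-R,axis=1).round(3))
M=(L+R)/2; d=np.linalg.svd(M-M.mean(0))[2][0]; d*=np.sign(d[1]);print("dir",d,np.degrees(np.arctan2(d[0],d[1])))
# band centre, top at .056
c=plane(W,(314,271),.056);print("band top",c)
print("band in scene", plane(S,(220+437/5,180+241/5),.056), plane(S,(220+437/5,180+372/5),.004))
np.save("dir.npy",d)
t=(c[:2]-M.mean(0))@d;q=M.mean(0)+t*d;print("centre",q); n=[d[1],-d[0]];go([*q,.15],n)
E
```

```text
(175, np.int64(283), np.int64(356)) (335, np.int64(275), np.int64(340))
width [0.054 0.055 0.055 0.055 0.054 0.055 0.055 0.055 0.054 0.055 0.055 0.055
 0.055 0.055 0.054 0.055 0.054 0.055 0.055 0.055 0.054 0.055]
dir [0.33556133 0.94201836] 19.606675807412625
band top [ 0.44686308 -0.04714063  0.056     ]
band in scene [ 0.43805613 -0.04947208  0.056     ] [ 0.46171839 -0.05902695  0.004     ]
centre [ 0.44659666 -0.04704572]
p [ 0.454  -0.0225  0.148 ] F [-0.7 -0.7 -0.1] w 0.0857 t 12.93 toolx [ 0.015 -0.005 -1.   ] tooly [ 0.965 -0.263  0.016] q [-0.05  0.2  -0.28  1.08 -0.    1.79]
shift tool [-0.002  -0.0006  0.0256] world [-0.0074 -0.0245  0.002 ]
roll 0.076
```

>>> arm_command(
  motion=[
    {"x": 0.0,"y": -0.0005,"z": 0.027,"roll": 0,"fingers": 1},
    {"x": 0,"y": 0,"z": 0,"roll": 0.076,"fingers": 1},
    {"x": 0.03,"y": 0,"z": 0,"roll": 0,"fingers": 1},
    {"x": 0.03,"y": 0,"z": 0,"roll": 0,"fingers": 1},
    {"x": 0.01,"y": 0,"z": 0,"roll": 0,"fingers": 1},
  ],
)

```text
clock: 13.35
eef_pos: [0.4488, -0.0464, 0.0746]
tool_rot: [0.581, 0.404, -0.574, 0.413]
ft_force: [-1.3, 0.3, -0.4]
grip_width: 0.0852
```

```bash
python3 - <<'E'
from h import *
go([.4464,-.048,.011],[.942,-.3356])
W=load("wrist");cv2.imwrite("pics/w7.png",W[0])
E
```

```text
p [ 0.4488 -0.0464  0.0746] F [-1.3  0.3 -0.4] w 0.0852 t 13.35 toolx [ 0.016 -0.005 -1.   ] tooly [ 0.943 -0.333  0.017] q [-0.1   0.27 -0.4   0.89 -0.    1.81]
shift tool [ 0.0636 -0.0028  0.0023] world [-0.0024 -0.0016 -0.0636]
roll 0.003
```

View pics/w7.png

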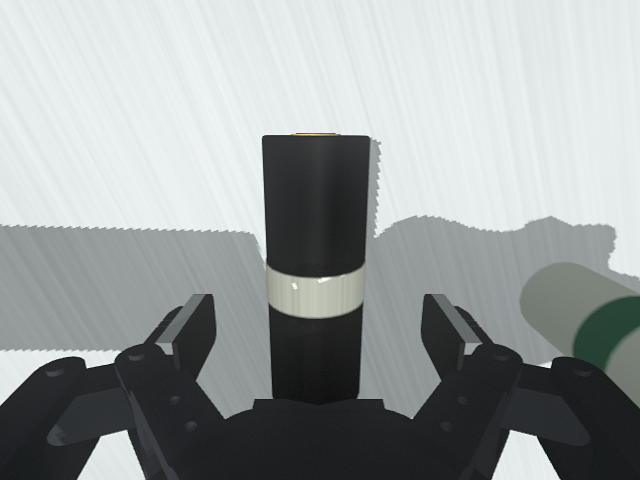

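The roll is aligned and centred between the pads: band at (316,292), finger centre at 318. Descend and grip.

>>> arm_command(
  motion=[
    {"x": 0.025,"y": -0.001,"z": 0.002,"roll": 0,"fingers": 1},
    {"x": 0.02,"y": -0.001,"z": 0,"roll": 0,"fingers": 1},
    {"x": 0.012,"y": 0,"z": 0,"roll": 0,"fingers": 1},
    {"x": 0,"y": 0,"z": 0,"roll": 0,"fingers": 1},
  ],
)

```text
clock: 13.73
eef_pos: [0.4446, -0.0449, 0.0122]
tool_rot: [0.577, 0.407, -0.575, 0.413]
ft_force: [-0.4, -0.0, -0.5]
grip_width: 0.0853
```

```bash
python3 - <<'E'
from h import *
go([.4464,-.048,.011],[.942,-.3356])
W=load("wrist")
im=W[0]; print([ (r,(np.nonzero(im[r,225:410].max(1)<70)[0]+225)[[0,-1]]) for r in (200,230)])
cv2.imwrite("pics/w8.png",im)
E
```

```text
p [ 0.4446 -0.0449  0.0122] F [-0.4 -0.  -0.5] w 0.0853 t 13.73 toolx [ 0.007 -0.004 -1.   ] tooly [ 0.945 -0.327  0.008] q [-0.1   0.36 -0.47  0.73 -0.    1.81]
shift tool [0.0012 0.0027 0.0023] world [ 0.0018 -0.0031 -0.0012]
roll 0.009
[(200, array([252, 408])), (230, array([253, 405]))]
```

>>> arm_command(
  motion=[
    {"x": 0.001,"y": 0.002,"z": 0.002,"roll": 0.008,"fingers": 1},
    {"x": 0,"y": 0,"z": 0,"roll": 0,"fingers": 0.6},
    {"x": 0,"y": 0,"z": 0,"roll": 0,"fingers": 0.4},
    {"x": 0,"y": 0,"z": 0,"roll": 0,"fingers": 0.4},
    {"x": 0,"y": 0,"z": 0,"roll": 0,"fingers": 0.4},
    {"x": 0,"y": 0,"z": 0,"roll": 0,"fingers": 0.4},
  ],
)

```text
clock: 14.28
eef_pos: [0.4498, -0.0471, 0.0159]
tool_rot: [0.58, 0.404, -0.575, 0.412]
ft_force: [0.3, 0.5, -2.7]
grip_width: 0.0551
```

>>> arm_command(
  motion=[
    {"x": -0.01,"y": 0,"z": 0,"roll": 0,"fingers": 0.4},
    {"x": -0.03,"y": 0,"z": 0,"roll": 0,"fingers": 0.4},
    {"x": -0.04,"y": 0,"z": 0,"roll": 0,"fingers": 0.4},
    {"x": -0.04,"y": 0,"z": 0,"roll": 0,"fingers": 0.4},
    {"x": -0.04,"y": 0,"z": 0,"roll": 0,"fingers": 0.4},
    {"x": -0.02,"y": 0,"z": 0,"roll": 0,"fingers": 0.4},
    {"x": 0,"y": 0,"z": 0,"roll": 0,"fingers": 0.4},
  ],
)

```text
clock: 14.87
eef_pos: [0.4418, -0.0459, 0.2001]
tool_rot: [-0.577, -0.407, 0.578, -0.409]
ft_force: [1.0, -0.9, -3.5]
grip_width: 0.0545
```

```bash
python3 - <<'E'
from h import *
go([.565,.243,.2],[.96,-.28])
W=load("wrist");cv2.imwrite("pics/w9.png",W[0])
S=load("scene");crop(S[0],220,60,550,280,2.4,"pics/m17.png")
E
```

```text
p [ 0.4418 -0.0459  0.2001] F [ 1.  -0.9 -3.5] w 0.0545 t 14.87 toolx [ 0.    -0.003 -1.   ] tooly [ 0.942 -0.335  0.001] q [-0.1   0.15 -0.19  1.23 -0.    1.81]
shift tool [-0.0006  0.0195 -0.3134] world [ 1.232e-01  2.889e-01 -1.000e-04]
roll -0.057
```

View pics/w9.png

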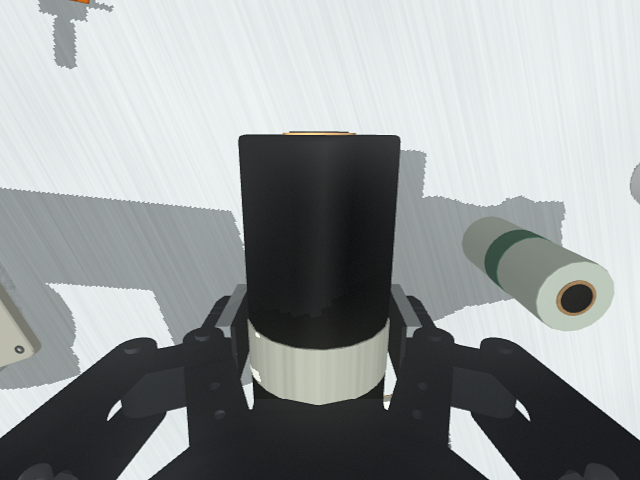

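View pics/m17.png

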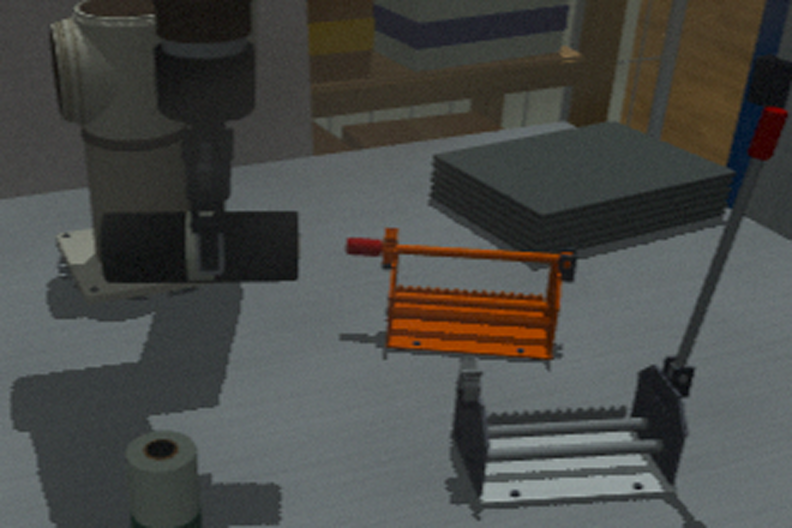

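Roll held level at its band, with its ends free. I move closer to see the stand with the wrist camera.

>>> arm_command(
  motion=[
    {"x": -0.005,"y": 0,"z": -0.02,"roll": -0.028,"fingers": 0.4},
    {"x": -0.005,"y": 0.002,"z": -0.035,"roll": -0.028,"fingers": 0.4},
    {"x": -0.005,"y": 0.003,"z": -0.035,"roll": 0,"fingers": 0.4},
    {"x": -0.005,"y": 0.003,"z": -0.03,"roll": 0,"fingers": 0.4},
    {"x": 0,"y": 0,"z": 0,"roll": 0,"fingers": 0.4},
  ],
)

```text
clock: 15.38
eef_pos: [0.477, 0.0683, 0.2016]
tool_rot: [-0.558, -0.427, 0.576, -0.417]
ft_force: [1.0, 0.3, -3.1]
grip_width: 0.0544
```

```bash
python3 - <<'E'
from h import *
go([.565,.243,.2],[.96,-.28])
W=load("wrist");cv2.imwrite("pics/w10.png",W[0])
E
```

```text
p [0.477  0.0683 0.2016] F [ 1.   0.3 -3.1] w 0.0544 t 15.38 toolx [-0.029 -0.004 -1.   ] tooly [ 0.958 -0.286 -0.026] q [ 0.14  0.24 -0.07  1.29  0.    2.  ]
shift tool [-0.0016  0.0343 -0.1926] world [ 0.088   0.1747 -0.0016]
roll -0.006
```

View pics/w10.png

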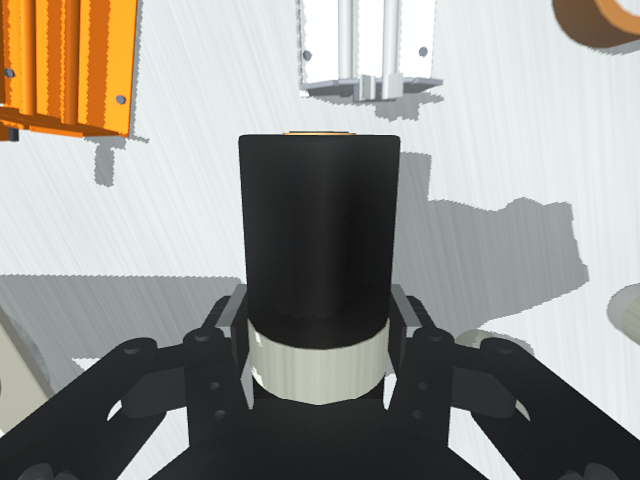

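>>> arm_command(
  motion=[
    {"x": -0.03,"y": 0.01,"z": -0.025,"roll": 0,"fingers": 0.4},
    {"x": -0.03,"y": 0.01,"z": -0.025,"roll": 0,"fingers": 0.4},
    {"x": -0.03,"y": 0,"z": 0,"roll": 0,"fingers": 0.4},
    {"x": -0.03,"y": 0,"z": 0,"roll": 0,"fingers": 0.4},
    {"x": 0,"y": 0,"z": 0,"roll": 0,"fingers": 0.4},
  ],
)

```text
clock: 15.85
eef_pos: [0.4981, 0.1059, 0.2976]
tool_rot: [-0.537, -0.435, 0.596, -0.408]
ft_force: [2.0, 0.1, -2.3]
grip_width: 0.055
```

```bash
python3 - <<'E'
from h import *
go([.565,.243,.2],[.96,-.28])
W=load("wrist");cv2.imwrite("pics/w11.png",W[0])
E
```

```text
p [0.4981 0.1059 0.2976] F [ 2.   0.1 -2.3] w 0.055 t 15.85 toolx [-0.089 -0.02  -0.996] tooly [ 0.954 -0.288 -0.08 ] q [ 0.21  0.32  0.28  1.62 -0.    2.07]
shift tool [ 0.0885  0.0322 -0.1547] world [ 0.0669  0.1371 -0.0976]
roll -0.006
```

View pics/w11.png

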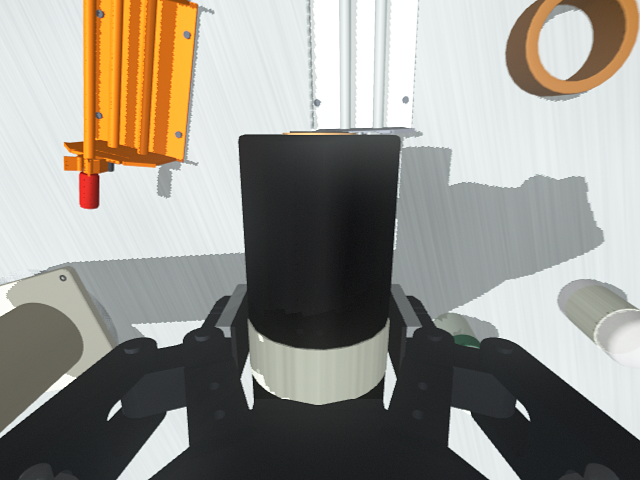

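The view shows the stand at top (rods at columns ≈348 and 382) and the orange stand at left, which is not ours. The tool leans 5° about the roll axis and I'll watch that. Crop for rod lines.

```bash
python3 - <<'E'
from h import *
W=load("wrist");np.save("w.npy",W[0])
crop(W[0],295,0,435,140,5,"pics/w11c.png")
E
```

```text
(no output)
```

View pics/w11c.png

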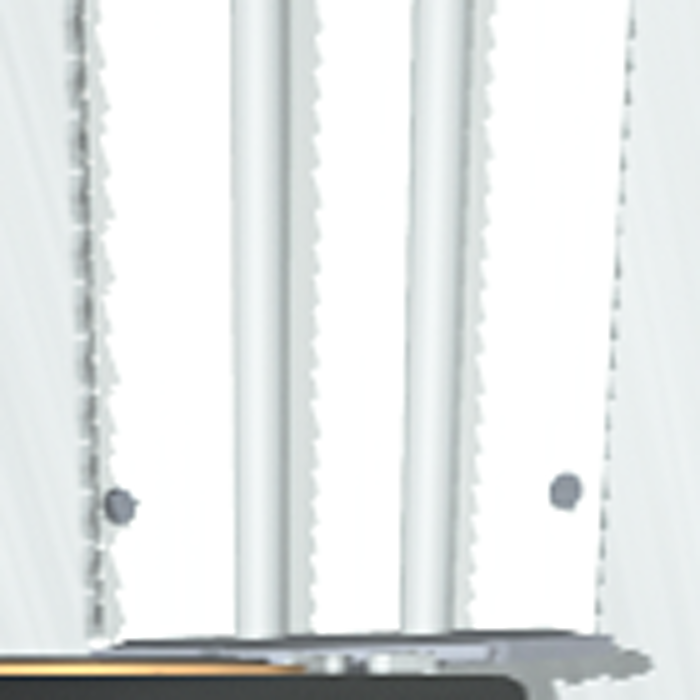

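```bash
python3 - <<'E'
from h import *
W=load("wrist");S=load("scene");D=load("side")
P=lambda x,y,z: plane(W,(295+x/5-.1,y/5-.1),z)[:2]
for z,a,b in [(.027,(260,0),(262,600)),(.027,(441,0),(429,600)),(.007,(633,0),(598,600))]:
    p,q=P(*a,z),P(*b,z);d=p-q;d/=np.linalg.norm(d);print(p,q,"dir",d,np.degrees(np.arctan2(d[0],d[1])))
l1,l2,r1,r2=P(260,0,.027),P(262,600,.027),P(441,0,.027),P(429,600,.027)
d=(l1-l2)+(r1-r2);d/=np.linalg.norm(d);n=np.array([d[1],-d[0]]);print("d",d,"rod spacing",(r2-l2)@n,(r1-l1)@n)
mid=(l2+r2)/2
b1,b2=P(120,506,.007),P(565,490,.007);print("bolts",b1,b2,np.linalg.norm(b1-b2))
print("axis point",mid,"bolt mid",(b1+b2)/2, "bolt mid off axis",((b1+b2)/2-mid)@n)
# plate top edge
print("plate -y inner edge along d from mid:",[ ((P(x,635,.086)-mid)@d) for x in (200,400)])
# hinge & clip & scene base
for nm,c in (("hingeS",plane(S,(502.6,217),.094)),("hingeD",plane(D,(306.8,175.8),.094)),("cornL",plane(S,(419.2,270.4),0)),("cornR",plane(S,(501.3,265),0))):
    v=c[:2]-mid;print(nm,"along",v@d,"off",v@n)
go([.565,.243,.2],n)
E
```

```text
[0.55438592 0.28101502] [0.52494059 0.17198419] dir [0.26072375 0.96541345] 15.113011429161896
[0.58812533 0.26993303] [0.55960646 0.16151705] dir [0.2543961  0.96710011] 14.737804242095104
[0.62799017 0.26236009] [0.59733152 0.14978748] dir [0.2627746  0.96485725] 15.234760758402658
d [0.25757301 0.96625884] rod spacing 0.03619226544250275 0.035455424622204065
bolts [0.49921412 0.20065089] [0.59520064 0.17471499] 0.0994287878971979
axis point [0.54227352 0.16675062] bolt mid [0.54720738 0.18768294] bolt mid off axis -0.0006242195557317055
plate -y inner edge along d from mid: [np.float64(-0.00436646510046665), np.float64(-0.0055327586727593634)]
hingeS along 0.1698317030404721 off 0.013740925175633547
hingeD along 0.17103718977370444 off 0.005149316122594995
cornL along -0.00837570403288662 off 0.05584475450492575
cornR along 0.16936793578885345 off 0.05544414492110416
p [0.4952 0.1051 0.2926] F [-0.8 -0.6 -4.3] w 0.0546 t 16.1 toolx [-0.098 -0.022 -0.995] tooly [ 0.953 -0.289 -0.088] q [ 0.21  0.32  0.27  1.62 -0.    2.07]
shift tool [ 0.0823  0.0348 -0.1565] world [ 0.0698  0.1379 -0.0926]
roll -0.03
```

Stand found: rod spacing measures 35.8 mm (expected 36), front edge 178 mm (expected 176), axis yaw 15.0°, centre ≈(0.563,0.243). Move above it.

>>> arm_command(
  motion=[
    {"x": 0.01,"y": 0.006,"z": -0.022,"roll": -0.015,"fingers": 0.4},
    {"x": 0.012,"y": 0.006,"z": -0.025,"roll": -0.015,"fingers": 0.4},
    {"x": 0.012,"y": 0.006,"z": -0.025,"roll": 0,"fingers": 0.4},
    {"x": 0.012,"y": 0.006,"z": -0.025,"roll": 0,"fingers": 0.4},
    {"x": 0.012,"y": 0.006,"z": -0.025,"roll": 0,"fingers": 0.4},
    {"x": 0.012,"y": 0.005,"z": -0.02,"roll": 0,"fingers": 0.4},
    {"x": 0,"y": 0,"z": -0.008,"roll": 0,"fingers": 0.4},
    {"x": 0,"y": 0,"z": 0,"roll": 0,"fingers": 0.4},
  ],
)

```text
clock: 16.77
eef_pos: [0.5578, 0.2364, 0.1974]
tool_rot: [-0.523, -0.444, 0.601, -0.411]
ft_force: [-0.4, -0.0, -3.0]
grip_width: 0.0545
```

```bash
python3 - <<'E'
from h import *
go([.563,.243,.15],[.9663,-.2576])
W=load("wrist");cv2.imwrite("pics/w12.png",W[0])
D=load("side");crop(D[0],240,50,400,250,3,"pics/m18.png")
E
```

```text
p [0.5578 0.2364 0.1974] F [-0.4 -0.  -3. ] w 0.0545 t 16.77 toolx [-0.116 -0.03  -0.993] tooly [ 0.958 -0.268 -0.103] q [0.39 0.57 0.4  1.52 0.02 2.23]
shift tool [ 0.0463  0.0081 -0.0106] world [ 0.0052  0.0066 -0.0474]
roll -0.006
```

View pics/w12.png

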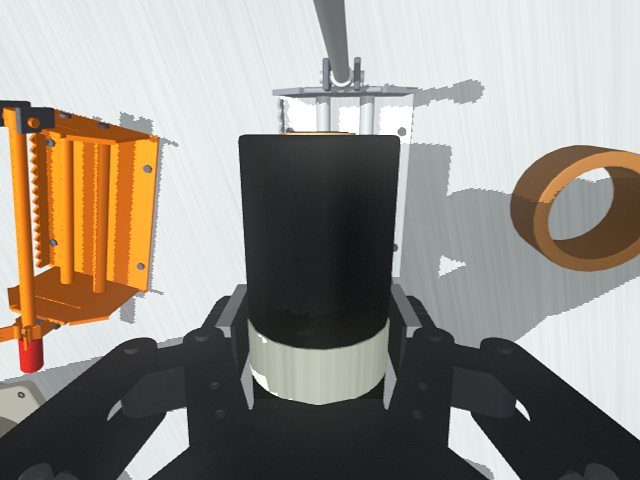

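View pics/m18.png

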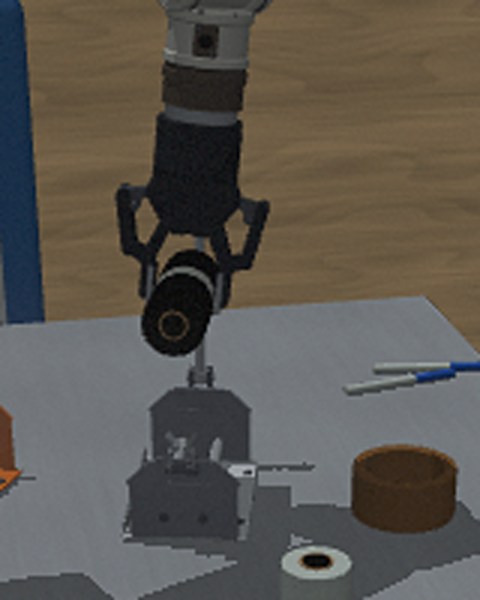

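>>> arm_command(
  motion=[
    {"x": 0.012,"y": 0.005,"z": -0.005,"roll": 0,"fingers": 0.4},
    {"x": 0.012,"y": 0.001,"z": -0.002,"roll": 0,"fingers": 0.4},
    {"x": 0,"y": 0,"z": 0,"roll": 0,"fingers": 0.4},
  ],
)

```text
clock: 17.12
eef_pos: [0.5635, 0.2365, 0.1748]
tool_rot: [-0.525, -0.442, 0.6, -0.411]
ft_force: [-0.4, -0.2, -3.0]
grip_width: 0.0547
```

```bash
python3 - <<'E'
from h import *
go([.563,.243,.15],[.9663,-.2576])
E
```

```text
p [0.5635 0.2365 0.1748] F [-0.4 -0.2 -3. ] w 0.0547 t 17.12 toolx [-0.111 -0.029 -0.993] tooly [ 0.957 -0.273 -0.099] q [0.39 0.59 0.37 1.47 0.02 2.23]
shift tool [ 0.0245  0.0002 -0.0075] world [-0.0005  0.0065 -0.0248]
roll -0.011
```

```bash
python3 - <<'E'
from h import *
o=get_obs();p=o["eef_pos"];W=load("wrist");S=load("scene");D=load("side")
d=np.array([.2576,.9663])
im=W[0];col=im[100:180,319].max(1);print("dark start row",100+np.nonzero(col<60)[0][:3])
R=Rn.from_quat(o["tool_rot"]).as_matrix()
# plane at 40mm (and 38) behind TCP along tool x
for h in (.036,.040):
    oo,dd=ray(W,(319,136)); k=((p-h*R[:,0]-oo)@R[:,0])/(dd@R[:,0]); q=oo+dd*k; print(h,"far end along -toolz",-(q-p)@R[:,2],"side",(q-p)@R[:,1])
# near-end ring in side view
h=cv2.cvtColor(D[0],cv2.COLOR_BGR2HSV)[100:200,270:330]
m=(h[...,0]>4)&(h[...,0]<22)&(h[...,1]>90)&(h[...,2]>40)
cv2.imwrite("pics/m19.png",np.hstack([cv2.resize(D[0][100:200,270:330],None,fx=5,fy=5),cv2.cvtColor(cv2.resize(m.astype(np.uint8)*255,None,fx=5,fy=5),8)]))
crop(S[0],380,100,540,290,3.1,"pics/m20.png")
E
```

```text
dark start row [135 136 156]
0.036 far end along -toolz 0.070977394662486 side -0.0005317817891544166
0.04 far end along -toolz 0.07101651864076576 side -0.0005403040612693747
```

View pics/m20.png

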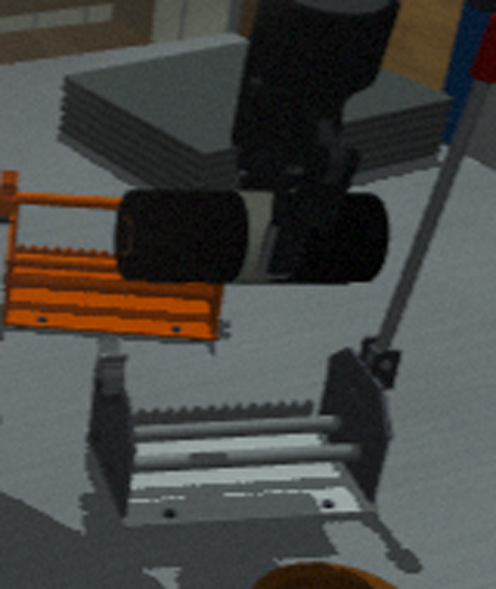

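View pics/m19.png

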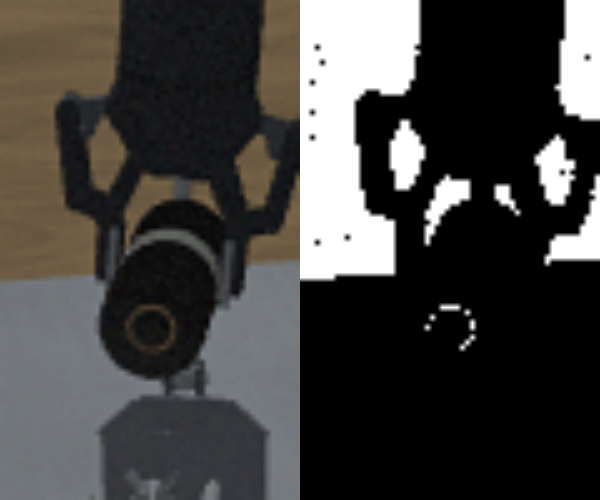

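```bash
python3 - <<'E'
from h import *
o=get_obs();p=o["eef_pos"];D=load("side");S=load("scene")
R=Rn.from_quat(o["tool_rot"]).as_matrix();ax=p-.012*R[:,0]
for z in (ax[2]-.002,ax[2],ax[2]+.002):
    q=plane(D,(300.2,165.6),z);print(z,"near end along",(q-ax)@-R[:,2],"side",(q-ax)@R[:,1])
# scene: near end left extreme px 117/3.1+380, y 235/3.1+100 ; far end 387
for u in ((380+119/3.1,100+235/3.1),(380+386/3.1,100+237/3.1)):
    oo,dd=ray(S,u); n=R[:,1].copy(); k=((ax-oo)@n)/(dd@n); q=oo+dd*k; print("scene end along",(q-ax)@-R[:,2],"h",(q-ax)[2])
u=((380+258/3.1,100+237/3.1)); q=plane(S,u,0)
# band front surface ~ side +.028
oo,dd=ray(S,u);n=R[:,1];k=((ax+.026*n-oo)@n)/(dd@n);q=oo+dd*k;print("band",(q-ax)@-R[:,2])
E
```

```text
0.18730206688443973 near end along -0.06707766691104278 side -0.00019813006659262584
0.18930206688443973 near end along -0.07253077458552912 side 0.0002529836378364854
0.19130206688443974 near end along -0.07798388226001544 side 0.000704097342265604
scene end along -0.09110295438856997 h 0.0044742537469754096
scene end along 0.0839441260169628 h -0.005381094146019227
band -0.012854199299600749
```

```bash
python3 - <<'E'
from h import *
o=get_obs();p=o["eef_pos"];W=load("wrist");R=Rn.from_quat(o["tool_rot"]).as_matrix()
im=W[0];print([ (r,int(im[r,319].max())) for r in range(340,410,3)])
for h in (.034,.037,.040,.043):
  for v in (135,349,):
    oo,dd=ray(W,(319,v)); k=((p-h*R[:,0]-oo)@R[:,0])/(dd@R[:,0]); q=oo+dd*k; print(h,v,(-(q-p)@R[:,2]).round(4))
oo=ray(W,(319,135))[0]; print("cam in tool",(R.T@(oo-p)).round(3), "R axes cam", (R.T@W[2].T).round(2).tolist())
# widths check: roll edges at row 200
x=np.nonzero(im[200,200:440].max(1)<70)[0]+200;print(x[0],x[-1])
for h in (.008,.012,.016,.02):
  e=[]
  for u in (x[0],x[-1]):
    oo,dd=ray(W,(u,200));k=((p-h*R[:,0]-oo)@R[:,0])/(dd@R[:,0]);e.append(oo+dd*k)
  print(h,np.linalg.norm(e[0]-e[1]))
E
```

```text
[(340, 40), (343, 38), (346, 40), (349, 118), (352, 199), (355, 199), (358, 198), (361, 199), (364, 200), (367, 198), (370, 200), (373, 200), (376, 200), (379, 198), (382, 199), (385, 199), (388, 197), (391, 197), (394, 198), (397, 196), (400, 198), (403, 200), (406, 45), (409, 44)]
0.034 135 0.0713
0.034 349 -0.0025
0.037 135 0.0713
0.037 349 -0.0005
0.04 135 0.0713
0.04 349 0.0016
0.043 135 0.0713
0.043 349 0.0036
cam in tool [-0.143 -0.001 -0.072] R axes cam [[0.0, -0.28, 0.96], [1.0, -0.0, -0.0], [0.0, 0.96, 0.28]]
242 395
0.008 0.059730006196846756
0.012 0.0579576945596693
0.016 0.056185382922491846
0.02 0.054413071285314404
```

The roll's centre sits 9 mm toward -y of the TCP: band edge and far end agree. So the TCP target is (0.565,0.252). Lower to just above the plates.

```bash
python3 - <<'E'
from h import *
go([.565,.252,.118],[.9663,-.2576])
E
```

```text
p [0.5647 0.2375 0.1777] F [-0.3  0.4 -3.6] w 0.0549 t 17.42 toolx [-0.107 -0.027 -0.994] tooly [ 0.958 -0.272 -0.096] q [0.39 0.58 0.38 1.48 0.02 2.23]
shift tool [ 0.0589  0.0021 -0.0173] world [ 0.0003  0.0145 -0.0597]
roll -0.011
```

>>> arm_command(
  motion=[
    {"x": 0.012,"y": 0.001,"z": -0.006,"roll": -0.011,"fingers": 0.4},
    {"x": 0.014,"y": 0.001,"z": -0.006,"roll": 0,"fingers": 0.4},
    {"x": 0.014,"y": 0,"z": -0.005,"roll": 0,"fingers": 0.4},
    {"x": 0.014,"y": 0,"z": 0,"roll": 0,"fingers": 0.4},
    {"x": 0,"y": 0,"z": 0,"roll": 0,"fingers": 0.4},
  ],
)

```text
clock: 17.83
eef_pos: [0.5677, 0.2543, 0.122]
tool_rot: [-0.527, -0.445, 0.593, -0.415]
ft_force: [-0.3, 0.7, -4.1]
grip_width: 0.0549
```

```bash
python3 - <<'E'
from h import *
go([.565,.252,.044],[.9663,-.2576])
W=load("wrist");S=load("scene");D=load("side")
crop(W[0],220,20,420,180,4,"pics/w13.png")
a=cv2.resize(S[0][170:290,390:530],None,fx=3.4,fy=3.4,interpolation=2);b=cv2.resize(D[0][130:240,260:350],None,fx=3.7,fy=3.7,interpolation=2)
h=min(len(a),len(b));cv2.imwrite("pics/m21.png",np.hstack([a[:h],b[:h]]))
E
```

```text
p [0.5677 0.2543 0.122 ] F [-0.3  0.7 -4.1] w 0.0549 t 17.83 toolx [-0.1   -0.024 -0.995] tooly [ 0.962 -0.259 -0.09 ] q [0.41 0.63 0.31 1.35 0.02 2.24]
shift tool [ 0.0779  0.005  -0.0009] world [-0.0027 -0.0023 -0.078 ]
roll 0.002
```

View pics/w13.png

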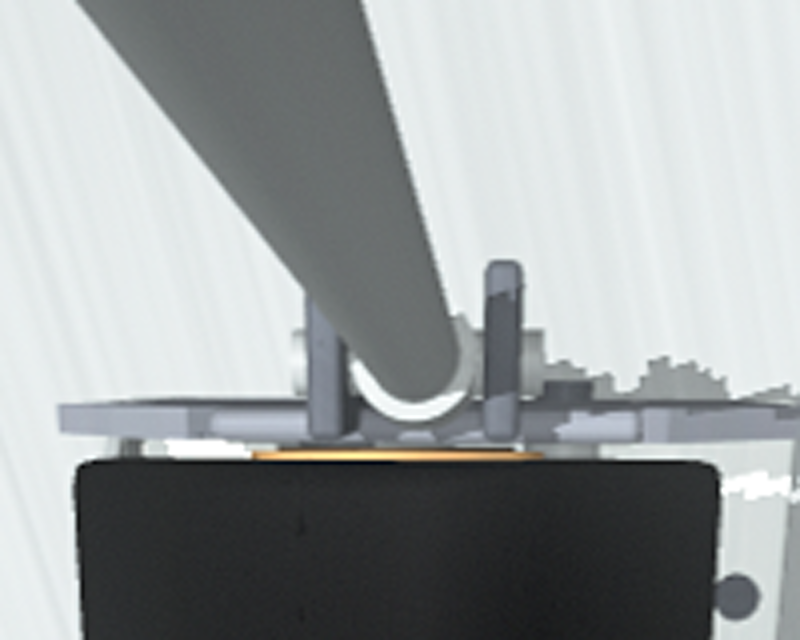

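View pics/m21.png

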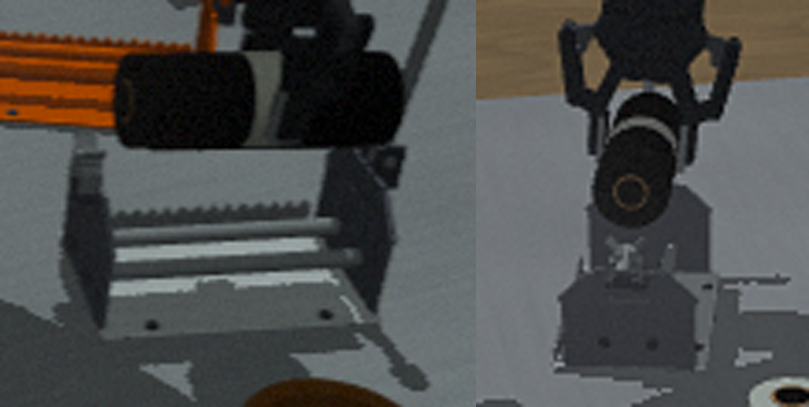

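```bash
python3 - <<'E'
from h import *
o=get_obs();p=o["eef_pos"];W=load("wrist");R=Rn.from_quat(o["tool_rot"]).as_matrix()
d=np.array([.2576,.9663]);n=np.array([.9663,-.2576]);c=np.array([.5626,.2431])
for u,v in ((220+70/4,20+432/4),(220+420/4,20+438/4),(220+620/4,20+440/4)):
    q=plane(W,(u,v),.086)[:2]-c;print("plate inner top along",q@d,"x",q@n)
for u,v in ((220+60/4,20+403/4),): q=plane(W,(u,v),.086)[:2]-c;print("plate outer top",q@d)
for u in (220+90/4,319,220+710/4):
    oo,dd=ray(W,(u,135)); k=((p-.03*R[:,0]-oo)@R[:,0])/(dd@R[:,0]); q=oo+dd*k; print("roll far end along",(q[:2]-c)@d,"x",(q[:2]-c)@n,q[2])
yk=plane(W,(220+415/4,20+350/4),.094)[:2]-c;print("yoke/hinge",yk@d,yk@n)
print("TCP",(p[:2]-c)@d,(p[:2]-c)@n)
ax=p-.013*R[:,0]-.009*-R[:,2]; print("roll centre",(ax[:2]-c)@d,(ax[:2]-c)@n,ax[2])
a=-R[:,2];print("axis dir pitch",a[2],"yaw err",np.degrees(np.arctan2(a[:2]@n,a[:2]@d)))
E
```

```text
plate inner top along 0.08550299602736336 x -0.04068615237240706
plate inner top along 0.08480500830431896 x 0.003200282066892053
plate inner top along 0.08458426711311545 x 0.02751565528630777
plate outer top 0.08895273305425384
roll far end along 0.08576527378094828 x -0.01779754799331611 0.1545608174025299
roll far end along 0.08569931264369383 x 0.005838983233793752 0.152523680940797
roll far end along 0.08563163452784588 x 0.030090777020500194 0.15043351750223527
yoke/hinge 0.09480002008593709 0.003129849401117494
TCP 0.013138445489020708 0.0038614758864026874
roll centre 0.004734627830495956 0.004989904645772879 0.13919156559527118
axis dir pitch -0.04523804408286783 yaw err -0.07365806639966098
```

The wrist crop shows the +y plate's inner edge at row ≈130 (84.8 mm from centre, expected 84). The roll's end is at 85.7 mm, so I shift 5 mm toward -y and 4 mm toward -x before lowering.

>>> arm_command(
  motion=[
    {"x": 0,"y": -0.004,"z": 0.005,"roll": 0,"fingers": 0.4},
    {"x": 0,"y": 0,"z": 0,"roll": 0,"fingers": 0.4},
    {"x": 0,"y": 0,"z": 0,"roll": 0,"fingers": 0.4},
  ],
)

```text
clock: 18.28
eef_pos: [0.5662, 0.2512, 0.1299]
tool_rot: [-0.531, -0.444, 0.589, -0.416]
ft_force: [0.4, -0.5, -3.6]
grip_width: 0.0546
```

```bash
cat > al.py <<'E'
from h import *
o=get_obs();p=o["eef_pos"];W=load("wrist");R=Rn.from_quat(o["tool_rot"]).as_matrix()
d=np.array([.2576,.9663]);n=np.array([.9663,-.2576]);c=np.array([.5626,.2431])
ax=p-.013*R[:,0]-.009*-R[:,2]; a=-R[:,2]
print("roll centre",((ax[:2]-c)@d).round(4),((ax[:2]-c)@n).round(4),ax[2].round(4),"pitch",a[2].round(3),"yaw err",np.degrees(np.arctan2(a[:2]@n,a[:2]@d)).round(2),"F",o["ft_force"].round(1),"tcp",p.round(4))
print("down 10mm in tool", (R.T@np.array([0,0,-.01])).round(4))
oo,dd=ray(W,(319,135)); k=((p-.03*R[:,0]-oo)@R[:,0])/(dd@R[:,0]); q=oo+dd*k; print("roll far end along",((q[:2]-c)@d).round(4))
im=W[0]
E
cat > al2.py <<'E'
from al import *
import sys
crop(im,220,20,420,180,4,sys.argv[1])
E
python3 al2.py pics/w14.png
```

```text
roll centre 0.0003 0.0025 0.1432 pitch -0.041 yaw err -0.04 F [ 0.4 -0.5 -3.6] tcp [0.5662 0.2512 0.1299]
down 10mm in tool [ 0.01    0.0008 -0.0004]
roll far end along 0.0812
```

View pics/w14.png

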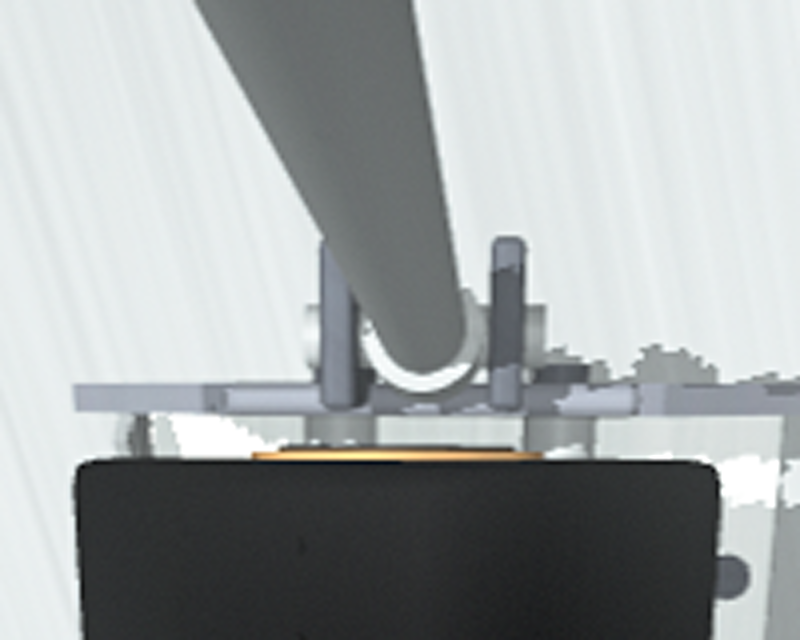

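```bash
python3 - <<'E'
from al import *
for u,v,z in ((323,342,.094),(524,342,.094)): 
    q=plane(W,(220+u/4,20+v/4),z)[:2]-c;print("yoke edge along,x",q@d,q@n)
for u,v,z in ((305,425,.027),(378,425,.027),(523,435,.027),(596,435,.027)):
    q=plane(W,(220+u/4,20+v/4),z)[:2]-c;print("rod edge",q@d,q@n)
for u in (77,718):
    oo,dd=ray(W,(220+u/4,150)); k=((p-.014*R[:,0]-oo)@R[:,0])/(dd@R[:,0]); q=oo+dd*k; print("roll edge x",(q[:2]-c)@n)
E
```

```text
roll centre 0.0003 0.0025 0.1434 pitch -0.041 yaw err -0.04 F [-0.1 -0.2 -3.3] tcp [0.5663 0.2511 0.1301]
down 10mm in tool [ 0.01    0.0008 -0.0004]
roll far end along 0.0811
yoke edge along,x 0.0915239122817301 -0.010295505121964196
yoke edge along,x 0.0914020847240438 0.013424275625570819
rod edge 0.08042687629448571 -0.022161990659676226
rod edge 0.08041670495463178 -0.009929048197512723
rod edge 0.07881878951963797 0.014120156316018541
rod edge 0.07881517294179746 0.026087509439483063
roll edge x -0.02640878402094644
roll edge x 0.0308311632316208
```

The roll is centred: rod mid and yoke at x +1.8 mm, roll at +2.2 mm, end gap about 3.5 mm. Descend straight.

>>> arm_command(
  motion=[
    {"x": 0.012,"y": 0.001,"z": -0.0005,"roll": 0,"fingers": 0.4},
    {"x": 0.012,"y": 0.001,"z": -0.0005,"roll": 0,"fingers": 0.4},
    {"x": 0.012,"y": 0.001,"z": -0.0005,"roll": 0,"fingers": 0.4},
    {"x": 0,"y": 0,"z": 0,"roll": 0,"fingers": 0.4},
  ],
)

```text
clock: 18.72
eef_pos: [0.5683, 0.2517, 0.0955]
tool_rot: [-0.534, -0.443, 0.587, -0.417]
ft_force: [-0.0, -0.4, -4.6]
grip_width: 0.0545
```

```bash
python3 al2.py pics/w15.png
```

```text
roll centre 0.0013 0.0042 0.1088 pitch -0.038 yaw err -0.0 F [-0.  -0.4 -4.6] tcp [0.5683 0.2517 0.0955]
down 10mm in tool [ 0.01    0.0008 -0.0004]
roll far end along 0.0821
```

View pics/w15.png

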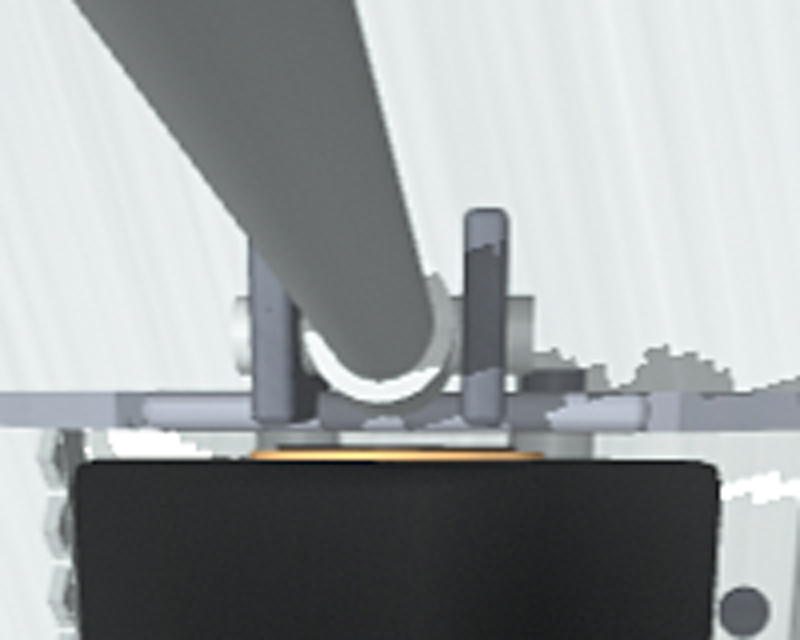

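>>> arm_command(
  motion=[
    {"x": 0.0,"y": -0.0025,"z": 0.0015,"roll": 0,"fingers": 0.4},
    {"x": 0.01,"y": 0.0,"z": -0.0004,"roll": 0,"fingers": 0.4},
    {"x": 0.01,"y": 0.0005,"z": -0.0002,"roll": 0,"fingers": 0.4},
    {"x": 0.008,"y": 0.0005,"z": 0,"roll": 0,"fingers": 0.4},
    {"x": 0,"y": 0,"z": 0,"roll": 0,"fingers": 0.4},
  ],
)

```text
clock: 19.18
eef_pos: [0.5664, 0.2517, 0.07]
tool_rot: [-0.536, -0.443, 0.585, -0.417]
ft_force: [-1.4, -0.3, -3.4]
grip_width: 0.0549
```

```bash
python3 al2.py pics/w16.png; python3 - <<'E'
from h import *
S=load("scene");D=load("side")
a=cv2.resize(S[0][170:290,390:530],None,fx=3.4,fy=3.4,interpolation=2);b=cv2.resize(D[0][130:240,260:350],None,fx=3.7,fy=3.7,interpolation=2)
h=min(len(a),len(b));cv2.imwrite("pics/m22.png",np.hstack([a[:h],b[:h]]))
E
```

```text
roll centre 0.0007 0.0023 0.0833 pitch -0.033 yaw err 0.01 F [-1.4 -0.3 -3.4] tcp [0.5664 0.2517 0.07  ]
down 10mm in tool [ 0.01    0.0007 -0.0003]
roll far end along 0.0815
```

View pics/w16.png

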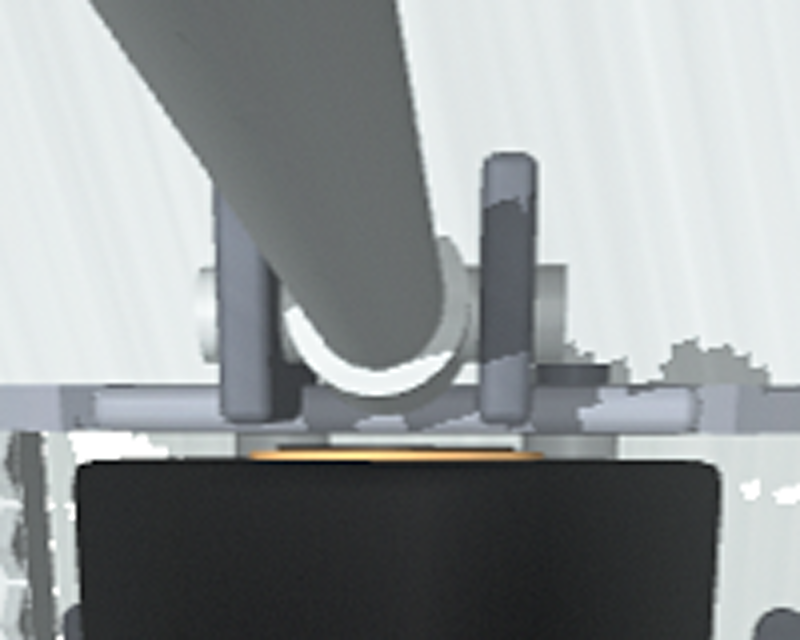

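View pics/m22.png

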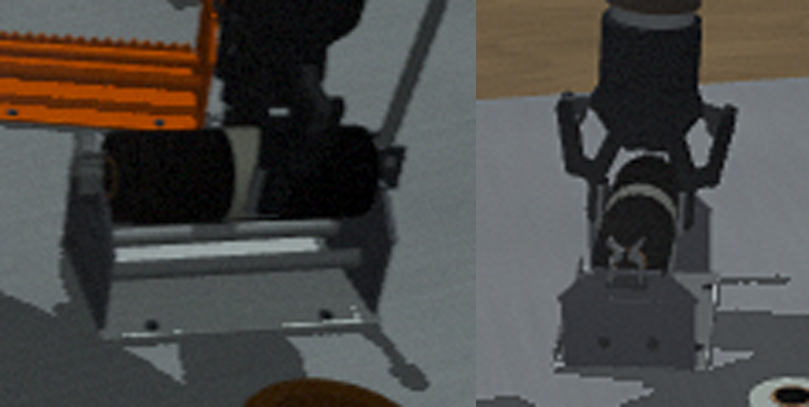

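The roll is between the plates, both ends clear (wrist end gap rows 430–455), with no side force. Lower onto the rods.

>>> arm_command(
  motion=[
    {"x": 0.009,"y": 0.0004,"z": 0,"roll": 0,"fingers": 0.4},
    {"x": 0.008,"y": 0.0004,"z": 0,"roll": 0,"fingers": 0.4},
    {"x": 0,"y": 0,"z": 0,"roll": 0,"fingers": 0.4},
  ],
)

```text
clock: 19.58
eef_pos: [0.5682, 0.252, 0.0549]
tool_rot: [-0.538, -0.442, 0.583, -0.418]
ft_force: [-0.5, -0.2, -3.2]
grip_width: 0.0545
```

```bash
python3 al.py
```

```text
roll centre 0.0014 0.0039 0.0681 pitch -0.03 yaw err 0.03 F [-0.5 -0.2 -3.2] tcp [0.5682 0.252  0.0549]
down 10mm in tool [ 0.01    0.0007 -0.0003]
roll far end along 0.0822
```

>>> arm_command(
  motion=[
    {"x": 0.004,"y": -0.002,"z": 0.001,"roll": 0,"fingers": 0.4},
    {"x": 0.003,"y": 0,"z": 0,"roll": 0,"fingers": 0.4},
    {"x": 0.002,"y": 0,"z": 0,"roll": 0,"fingers": 0.4},
  ],
)

```text
clock: 19.88
eef_pos: [0.5658, 0.2519, 0.0464]
tool_rot: [-0.539, -0.442, 0.583, -0.418]
ft_force: [0.4, -0.2, -3.1]
grip_width: 0.0547
```

>>> arm_command(
  motion=[
    {"x": 0.002,"y": 0,"z": 0,"roll": 0,"fingers": 0.4},
    {"x": 0.0015,"y": 0,"z": 0,"roll": 0,"fingers": 0.4},
  ],
)

```text
clock: 20.05
eef_pos: [0.566, 0.2517, 0.0435]
tool_rot: [-0.539, -0.442, 0.582, -0.418]
ft_force: [-2.2, -3.5, 5.4]
grip_width: 0.0547
```

```bash
python3 al.py
```

```text
roll centre 0.0006 0.0019 0.0567 pitch -0.028 yaw err 0.04 F [-2.2 -3.5  5.4] tcp [0.566  0.2517 0.0435]
down 10mm in tool [ 0.01    0.0006 -0.0003]
roll far end along 0.0813
```

First contact at the lower (+y) end. Press gently so it levels onto both rods.

>>> arm_command(
  motion=[
    {"x": 0.0015,"y": 0,"z": 0,"roll": 0,"fingers": 0.4},
    {"x": 0.001,"y": 0,"z": 0,"roll": 0,"fingers": 0.4},
  ],
)

```text
clock: 20.27
eef_pos: [0.5661, 0.2518, 0.0436]
tool_rot: [-0.54, -0.442, 0.582, -0.418]
ft_force: [-2.3, -2.6, 4.1]
grip_width: 0.0548
```

```bash
python3 al2.py pics/w17.png; python3 - <<'E'
from h import *
S=load("scene");D=load("side")
a=cv2.resize(S[0][190:280,400:520],None,fx=5,fy=5,interpolation=2)
cv2.imwrite("pics/m23.png",a)
E
```

```text
roll centre 0.0006 0.0019 0.0568 pitch -0.026 yaw err 0.04 F [-2.3 -2.6  4.1] tcp [0.5661 0.2518 0.0436]
down 10mm in tool [ 0.01    0.0006 -0.0003]
roll far end along 0.0813
```

View pics/m23.png

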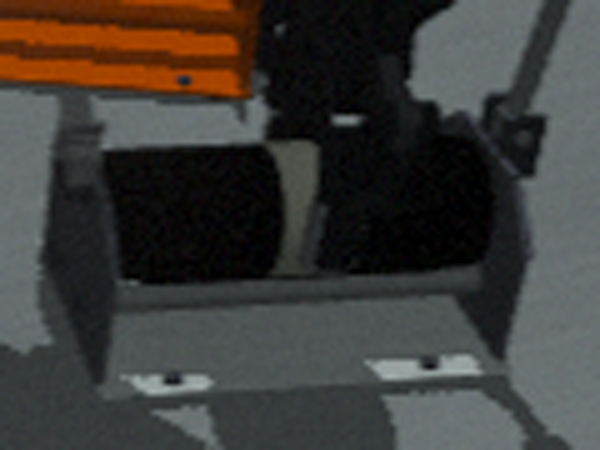

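>>> arm_command(
  motion=[
    {"x": 0.003,"y": 0,"z": 0,"roll": 0,"fingers": 0.4},
    {"x": 0.003,"y": 0,"z": 0,"roll": 0,"fingers": 0.4},
  ],
)

```text
clock: 20.58
eef_pos: [0.5661, 0.2515, 0.0428]
tool_rot: [-0.541, -0.442, 0.581, -0.418]
ft_force: [-7.2, -5.1, 19.6]
grip_width: 0.0547
```

```bash
python3 al.py
```

```text
roll centre 0.0004 0.002 0.0559 pitch -0.025 yaw err 0.07 F [-7.2 -5.1 19.6] tcp [0.5661 0.2515 0.0428]
down 10mm in tool [ 0.01    0.0006 -0.0002]
roll far end along 0.081
```

Centre height is 55.9 mm (seat 56) with 20 N pressed, so the roll rests on the rods. Open and rise.

>>> arm_command(
  motion=[
    {"x": 0,"y": 0,"z": 0,"roll": 0,"fingers": 0.72},
    {"x": 0,"y": 0,"z": 0,"roll": 0,"fingers": 0.8},
    {"x": 0,"y": 0,"z": 0,"roll": 0,"fingers": 0.9},
    {"x": 0,"y": 0,"z": 0,"roll": 0,"fingers": 0.9},
  ],
)

```text
clock: 20.97
eef_pos: [0.5679, 0.2526, 0.0442]
tool_rot: [-0.543, -0.441, 0.579, -0.419]
ft_force: [0.0, 0.6, -0.8]
grip_width: 0.0768
```

>>> arm_command(
  motion=[
    {"x": -0.01,"y": -0.0007,"z": 0,"roll": 0,"fingers": 0.9},
    {"x": -0.02,"y": -0.0014,"z": 0,"roll": 0,"fingers": 0.9},
    {"x": -0.03,"y": -0.002,"z": 0,"roll": 0,"fingers": 0.9},
    {"x": -0.03,"y": -0.002,"z": 0,"roll": 0,"fingers": 0.9},
    {"x": -0.03,"y": -0.002,"z": 0.01,"roll": 0,"fingers": 0.9},
    {"x": -0.03,"y": -0.002,"z": 0.03,"roll": 0,"fingers": 0.9},
    {"x": 0,"y": 0,"z": 0.02,"roll": 0,"fingers": 0.9},
    {"x": 0,"y": 0,"z": 0,"roll": 0,"fingers": 0.9},
  ],
)

```text
clock: 21.63
eef_pos: [0.5501, 0.1986, 0.2005]
tool_rot: [-0.539, -0.443, 0.581, -0.42]
ft_force: [0.1, 0.9, -1.2]
grip_width: 0.0772
```

```bash
python3 - <<'E'
from h import *
go([.565,.252,.2],[.9663,-.2576])
W=load("wrist");cv2.imwrite("pics/w18.png",W[0])
S=load("scene");D=load("side")
a=cv2.resize(S[0][80:280,400:560],None,fx=2.5,fy=2.5,interpolation=2);b=cv2.resize(D[0][80:240,260:350],None,fx=3.1,fy=3.1,interpolation=2)
h=min(len(a),len(b));cv2.imwrite("pics/m24.png",np.hstack([a[:h],b[:h]]))
E
```

```text
p [0.5501 0.1986 0.2005] F [ 0.1  0.9 -1.2] w 0.0772 t 21.63 toolx [-0.066 -0.01  -0.998] tooly [ 0.965 -0.256 -0.061] q [0.34 0.48 0.27 1.43 0.01 2.17]
shift tool [-0.001   0.0007 -0.0554] world [ 0.0149  0.0534 -0.0005]
roll 0.003
```

View pics/w18.png

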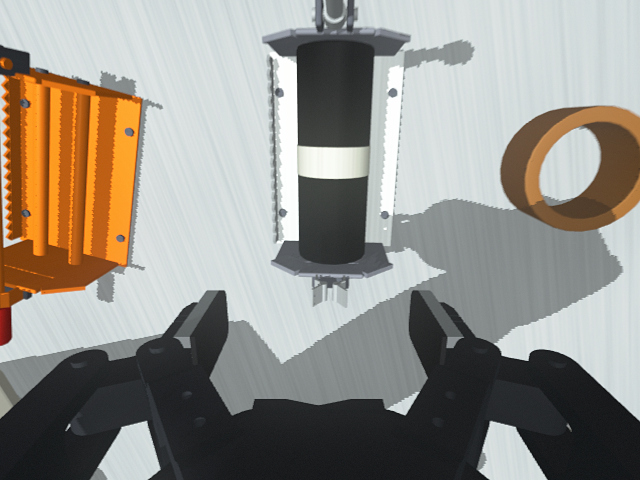

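View pics/m24.png

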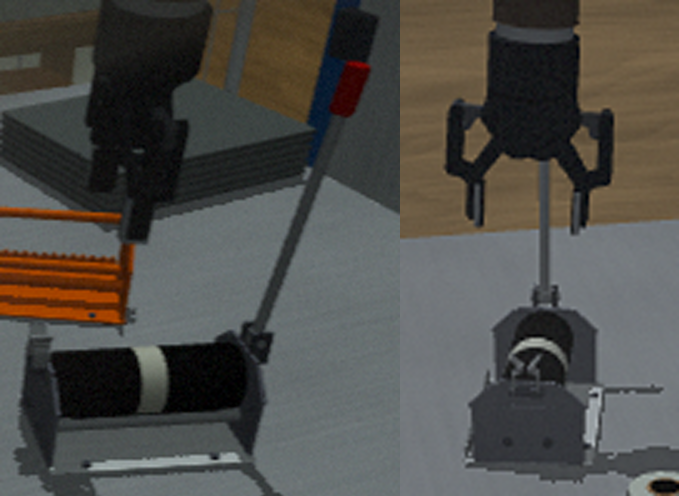

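The roll lies seated between the plates: band at wrist (335,162), ends at rows 40 and 262, level in the scene view. Next, the grip position and bar angle.

```bash
python3 - <<'E'
from h import *
S=load("scene");D=load("side")
d=np.array([.2576,.9663,0]);n=np.array([.9663,-.2576,0]);c=np.array([.5643,.2426,0])
H=c+.093*d+[0,0,.094]
print("H",H,proj(S,H),proj(D,H))
print(tri(S,(539.6,115.2),D,(305.9,102.5)))
for a in (1.6,1.65,1.7,1.75,1.8,1.85,1.9):
    G=H-.213*np.cos(a)*d+[0,0,.213*np.sin(a)];print(a,G.round(3),proj(S,G).round(1),proj(D,G).round(1))
E
```

```text
H [0.5882568 0.3324659 0.094    ] [501.22699269 213.99912126] [305.69975523 175.66348972]
(array([0.59707843, 0.35824244, 0.30615723]), np.float64(0.001004544848743902))
1.6 [0.59  0.338 0.307] [528.3 114.6] [304.6 104.2]
1.65 [0.593 0.349 0.306] [533.8 114.7] [305.  103.5]
1.7 [0.595 0.359 0.305] [539.2 115.1] [305.3 103. ]
1.75 [0.598 0.369 0.304] [544.5 115.7] [305.6 102.6]
1.8 [0.601 0.379 0.301] [549.6 116.6] [305.9 102.5]
1.85 [0.603 0.389 0.299] [554.5 117.8] [306.3 102.6]
1.9 [0.606 0.399 0.296] [559.3 119.3] [306.6 102.8]
```

Bar angle ≈1.70 rad (both views agree to 1 mm), grip at (0.596,0.359,0.305). Rise, then approach horizontally with open jaws straddling the bar.

>>> arm_command(
  motion=[
    {"x": -0.015,"y": 0,"z": 0,"roll": 0,"fingers": 1},
    {"x": -0.015,"y": 0,"z": 0,"roll": 0,"fingers": 1},
    {"x": -0.015,"y": 0,"z": 0,"roll": 0,"fingers": 1},
    {"x": -0.015,"y": 0,"z": 0,"roll": 0,"fingers": 1},
    {"x": -0.015,"y": 0,"z": 0,"roll": 0,"fingers": 1},
    {"x": 0,"y": 0,"z": 0,"roll": 0,"fingers": 1},
  ],
)

```text
clock: 22.38
eef_pos: [0.5518, 0.207, 0.2638]
tool_rot: [-0.529, -0.449, 0.586, -0.419]
ft_force: [0.1, 0.3, 0.2]
grip_width: 0.0858
```

```bash
cat > kp.py <<'E'
from h import *
d=np.array([.2576,.9663,0]);n=np.array([.9663,-.2576,0]);c=np.array([.5643,.2426,0])
H=c+.093*d+[0,0,.094]
def st():
    o=get_obs();p=o["eef_pos"];R=Rn.from_quat(o["tool_rot"]).as_matrix();g=p-.019*R[:,0]
    for nm,q in (("TCP",p),("grasp",g)): v=q-c;print(nm,"d %.4f n %.4f z %.4f"%(v@d,v@n,v[2]),end=" | ")
    v=g-H;print("r %.4f ang %.3f"%(np.hypot(v@d,v[2]),np.arctan2(v[2],-(v@d))))
    print("F d/n/z",(o["ft_force"]@d).round(1),(o["ft_force"]@n).round(1),o["ft_force"][2].round(1),"w",o["grip_width"].round(4),"t",o["clock"],"toolx",R[:,0].round(3),"q",o["joint_pos"].round(2))
    return o,p,R
def tool(dd,dn,dz):
    o,p,R=st();print("tool shift",(R.T@(dd*d+dn*n+np.array([0,0,dz]))).round(4))
E
python3 - <<'E'
from kp import *
tool(.05,0,0)
E
```

```text
TCP d -0.0376 n -0.0029 z 0.2638 | grasp d -0.0369 n -0.0013 z 0.2827 | r 0.2291 ang 0.968Traceback (most recent call last):
  File "<stdin>", line 2, in <module>
  File "kp.py", line 11, in tool
    o,p,R=st();print("tool shift",(R.T@(dd*d+dn*n+np.array([0,0,dz]))).round(4))
          ~~^^
  File "kp.py", line 8, in st
    print("F d/n/z",(o["ft_force"]@d).round(1),(o["ft_force"]@n).round(1),o["ft_force"][2].round(1),"w",o["grip_width"].round(4),"t",o["clock"],"toolx",R[:,0].round(3),"q",o["joint_pos"].round(2))
                                                                                                        ^^^^^^^^^^^^^^^^^^^^^
AttributeError: 'float' object has no attribute 'round'
```

```bash
sed -i 's/o\["grip_width"\].round(4)/round(o["grip_width"],4)/' kp.py; python3 - <<'E'
from kp import *
tool(.157,.001,.016)
E
```

```text
TCP d -0.0376 n -0.0029 z 0.2638 | grasp d -0.0369 n -0.0013 z 0.2827 | r 0.2291 ang 0.968
F d/n/z 0.3 0.0 0.2 w 0.0858 t 22.3833 toolx [-0.089 -0.017 -0.996] q [0.35 0.49 0.45 1.62 0.01 2.17]
tool shift [-0.0222  0.0014 -0.1562]
```

>>> arm_command(
  motion=[
    {"x": -0.005,"y": 0,"z": -0.02,"roll": 0,"fingers": 1},
    {"x": -0.005,"y": 0,"z": -0.02,"roll": 0,"fingers": 1},
    {"x": -0.005,"y": 0,"z": -0.02,"roll": 0,"fingers": 1},
    {"x": -0.003,"y": 0,"z": -0.02,"roll": 0,"fingers": 1},
    {"x": 0,"y": 0,"z": 0,"roll": 0,"fingers": 1},
  ],
)

```text
clock: 22.8
eef_pos: [0.5718, 0.2894, 0.2696]
tool_rot: [-0.524, -0.45, 0.59, -0.418]
ft_force: [-1.3, 0.0, -0.4]
grip_width: 0.0855
```

```bash
python3 - <<'E'
from kp import *
o,p,R=st()
G=H-.205*np.cos(1.705)*d+[0,0,.205*np.sin(1.705)]
g=p-.019*R[:,0];print("to bar",(R.T@(G-g)).round(4))
W=load("wrist");cv2.imwrite("pics/w19.png",W[0]);print(proj(W,G))
E
```

```text
TCP d 0.0472 n -0.0048 z 0.2696 | grasp d 0.0481 n -0.0031 z 0.2885 | r 0.1997 ang 1.344
F d/n/z -0.3 -1.3 -0.4 w 0.0855 t 22.8 toolx [-0.101 -0.022 -0.995] q [0.46 0.63 0.7  1.74 0.02 2.27]
to bar [-0.0123  0.0031 -0.0718]
[330.85148135 133.14443682]
```

View pics/w19.png

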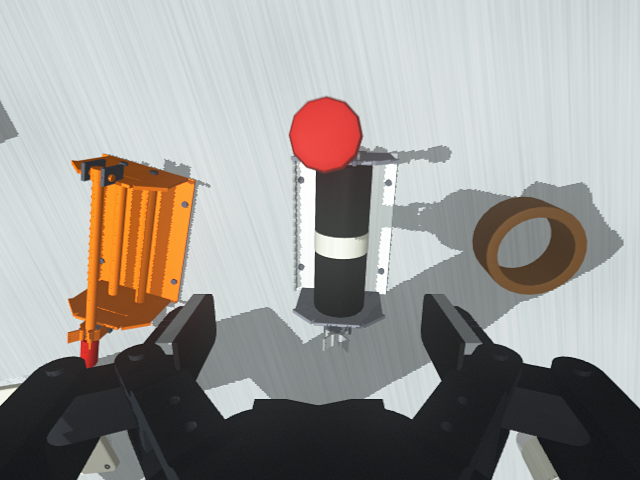

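The red grip's end is at (326,134), just ahead between the jaws, and the prediction agrees. Move onto it.

>>> arm_command(
  motion=[
    {"x": -0.005,"y": 0.001,"z": -0.02,"roll": 0,"fingers": 1},
    {"x": -0.004,"y": 0.001,"z": -0.02,"roll": 0,"fingers": 1},
    {"x": -0.002,"y": 0,"z": -0.018,"roll": 0,"fingers": 1},
    {"x": 0,"y": 0,"z": 0,"roll": 0,"fingers": 1},
  ],
)

```text
clock: 23.18
eef_pos: [0.5861, 0.3428, 0.2691]
tool_rot: [-0.518, -0.449, 0.597, -0.417]
ft_force: [-0.1, 0.0, 0.6]
grip_width: 0.0856
```

```bash
python3 - <<'E'
from kp import *
o,p,R=st()
G=H-.205*np.cos(1.705)*d+[0,0,.205*np.sin(1.705)]
g=p-.019*R[:,0];print("to bar",(R.T@(G-g)).round(4))
W=load("wrist");cv2.imwrite("pics/w20.png",W[0]);print(proj(W,G))
D=load("side");crop(D[0],240,20,370,160,4,"pics/m25.png")
E
```

```text
TCP d 0.1024 n -0.0048 z 0.2691 | grasp d 0.1035 n -0.0028 z 0.2880 | r 0.1943 ang 1.625
F d/n/z 0.0 -0.1 0.6 w 0.0856 t 23.1833 toolx [-0.115 -0.033 -0.993] q [0.52 0.77 0.94 1.86 0.03 2.33]
to bar [-0.0104  0.002  -0.0163]
[325.9057106  295.57134531]
```

View pics/w20.png

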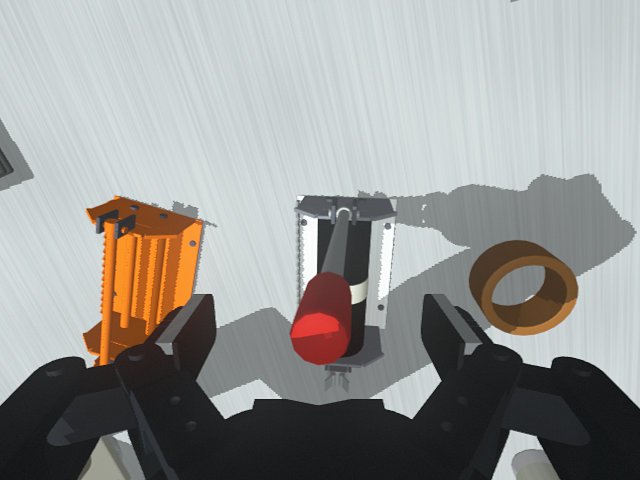

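View pics/m25.png

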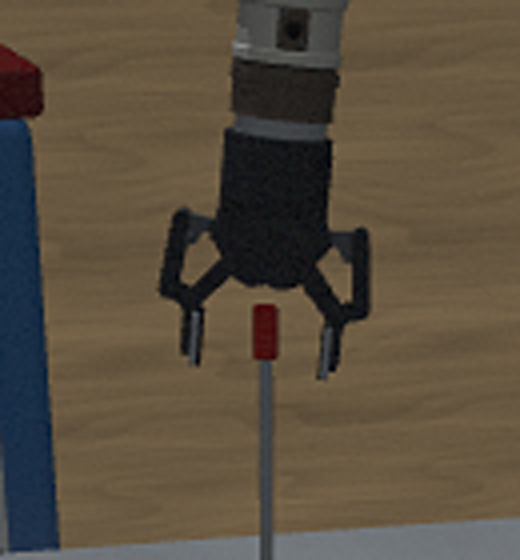

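The grip (side crop (264,330)) stands between the jaws, its end just under the body. Rise 8 mm, forward 12 mm, then close.

>>> arm_command(
  motion=[
    {"x": -0.01,"y": 0.001,"z": -0.007,"roll": 0,"fingers": 1},
    {"x": 0,"y": 0.001,"z": -0.007,"roll": 0,"fingers": 1},
    {"x": 0,"y": 0,"z": 0,"roll": 0,"fingers": 1},
  ],
)

```text
clock: 23.53
eef_pos: [0.5913, 0.3493, 0.2766]
tool_rot: [-0.516, -0.447, 0.601, -0.416]
ft_force: [0.2, 0.1, -0.7]
grip_width: 0.0853
```

```bash
python3 - <<'E'
from kp import *
o,p,R=st()
G=H-.205*np.cos(1.705)*d+[0,0,.205*np.sin(1.705)]
g=p-.019*R[:,0];print("to bar",(R.T@(G-g)).round(4))
E
```

```text
TCP d 0.1101 n -0.0014 z 0.2766 | grasp d 0.1114 n 0.0007 z 0.2955 | r 0.2023 ang 1.662
F d/n/z 0.1 0.2 -0.7 w 0.0853 t 23.5333 toolx [-0.122 -0.039 -0.992] q [0.52 0.81 1.05 1.93 0.03 2.34]
to bar [-0.0022 -0.0008 -0.0089]
```

>>> arm_command(
  motion=[
    {"x": 0,"y": 0,"z": -0.008,"roll": 0,"fingers": 0.8},
    {"x": 0,"y": 0,"z": 0,"roll": 0,"fingers": 0.5},
    {"x": 0,"y": 0,"z": 0,"roll": 0,"fingers": 0.3},
    {"x": 0,"y": 0,"z": 0,"roll": 0,"fingers": 0.1},
    {"x": 0,"y": 0,"z": 0,"roll": 0,"fingers": 0.1},
    {"x": 0,"y": 0,"z": 0,"roll": 0,"fingers": 0.1},
    {"x": 0,"y": 0,"z": 0,"roll": 0,"fingers": 0.1},
  ],
)

```text
clock: 24.12
eef_pos: [0.5912, 0.3516, 0.2778]
tool_rot: [-0.515, -0.447, 0.603, -0.415]
ft_force: [1.7, 0.7, -4.6]
grip_width: 0.0175
```

```bash
python3 - <<'E'
from kp import *
o,p,R=st()
W=load("wrist");cv2.imwrite("pics/w21.png",W[0])
E
```

```text
TCP d 0.1122 n -0.0020 z 0.2778 | grasp d 0.1136 n 0.0001 z 0.2966 | r 0.2037 ang 1.672
F d/n/z 1.1 1.4 -4.6 w 0.0175 t 24.1167 toolx [-0.126 -0.04  -0.991] q [0.52 0.83 1.07 1.95 0.03 2.35]
```

View pics/w21.png

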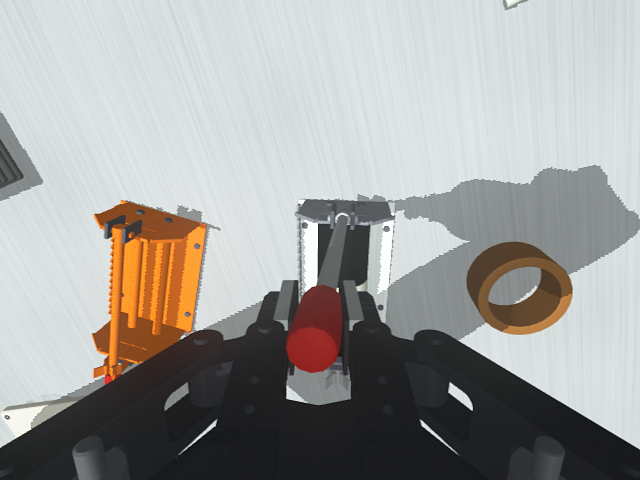

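The red grip is held (17.5 mm, grip 18 mm). Swing it along the arc in steps; a script gives the shifts in tool axes.

```bash
cat > arc.py <<'E'
from kp import *
import sys
a0,a1,k=float(sys.argv[1]),float(sys.argv[2]),int(sys.argv[3]);r=float(sys.argv[4])
o,p,R=st()
A=np.linspace(a0,a1,k+1)
P=[H-r*np.cos(a)*d+np.array([0,0,r*np.sin(a)]) for a in A]
for i in range(k): print((R.T@(P[i+1]-P[i])).round(4))
E
python3 arc.py 1.672 1.432 6 .204
```

```text
TCP d 0.1122 n -0.0019 z 0.2778 | grasp d 0.1136 n 0.0002 z 0.2966 | r 0.2036 ang 1.672
F d/n/z -1.2 -3.8 -3.1 w 0.0174 t 24.1667 toolx [-0.126 -0.04  -0.991] q [0.52 0.83 1.07 1.95 0.03 2.35]
[-0.0001 -0.0001  0.0082]
[ 0.0002 -0.      0.0082]
[0.0006 0.     0.0081]
[0.0009 0.     0.0081]
[0.0012 0.0001 0.0081]
[0.0015 0.0001 0.008 ]
```

>>> arm_command(
  motion=[
    {"x": 0,"y": 0,"z": 0.008,"roll": 0,"fingers": 0.1},
    {"x": 0,"y": 0,"z": 0.008,"roll": 0,"fingers": 0.1},
    {"x": 0.0005,"y": 0,"z": 0.008,"roll": 0,"fingers": 0.1},
  ],
)

```text
clock: 24.42
eef_pos: [0.5867, 0.334, 0.2791]
tool_rot: [-0.517, -0.451, 0.597, -0.416]
ft_force: [-0.6, 6.7, -2.5]
grip_width: 0.0174
```

```bash
python3 arc.py 1.56 1.2 9 .204
```

```text
TCP d 0.0941 n -0.0019 z 0.2791 | grasp d 0.0952 n 0.0001 z 0.2980 | r 0.2040 ang 1.582
F d/n/z 6.4 -2.3 -2.5 w 0.0174 t 24.4167 toolx [-0.118 -0.03  -0.993] q [0.5  0.76 0.96 1.88 0.03 2.32]
[ 0.0007 -0.      0.0081]
[ 0.0011 -0.      0.0081]
[0.0014 0.     0.008 ]
[0.0017 0.0001 0.008 ]
[0.002  0.0001 0.0079]
[0.0023 0.0001 0.0078]
[0.0026 0.0002 0.0077]
[0.0029 0.0002 0.0076]
[0.0032 0.0002 0.0075]
```

>>> arm_command(
  motion=[
    {"x": 0.0005,"y": 0,"z": 0.009,"roll": 0,"fingers": 0.1},
    {"x": 0.001,"y": 0,"z": 0.009,"roll": 0,"fingers": 0.1},
    {"x": 0.0014,"y": 0,"z": 0.009,"roll": 0,"fingers": 0.1},
    {"x": 0.0017,"y": 0,"z": 0.009,"roll": 0,"fingers": 0.1},
    {"x": 0.002,"y": 0,"z": 0.009,"roll": 0,"fingers": 0.1},
    {"x": 0.0025,"y": 0,"z": 0.009,"roll": 0,"fingers": 0.1},
  ],
)

```text
clock: 24.92
eef_pos: [0.5745, 0.2888, 0.2752]
tool_rot: [-0.524, -0.456, 0.587, -0.416]
ft_force: [-2.0, 1.4, 1.4]
grip_width: 0.0167
```

```bash
python3 arc.py 1.32 0.96 8 .204
```

```text
TCP d 0.0473 n -0.0021 z 0.2752 | grasp d 0.0480 n -0.0002 z 0.2941 | r 0.2051 ang 1.350
F d/n/z 0.8 -2.3 1.4 w 0.0167 t 24.9167 toolx [-0.103 -0.011 -0.995] q [0.45 0.64 0.72 1.75 0.04 2.26]
[0.0028 0.0001 0.0087]
[0.0032 0.0001 0.0086]
[0.0036 0.0002 0.0085]
[0.0039 0.0002 0.0083]
[0.0043 0.0002 0.0081]
[0.0047 0.0003 0.0079]
[0.005  0.0003 0.0077]
[0.0053 0.0004 0.0075]
```

>>> arm_command(
  motion=[
    {"x": 0.0025,"y": 0,"z": 0.009,"roll": 0,"fingers": 0.1},
    {"x": 0.003,"y": 0,"z": 0.009,"roll": 0,"fingers": 0.1},
    {"x": 0.0034,"y": 0,"z": 0.009,"roll": 0,"fingers": 0.1},
    {"x": 0.0038,"y": 0,"z": 0.0085,"roll": 0,"fingers": 0.1},
    {"x": 0.0042,"y": 0,"z": 0.0083,"roll": 0,"fingers": 0.1},
    {"x": 0.0046,"y": 0,"z": 0.008,"roll": 0,"fingers": 0.1},
  ],
)

```text
clock: 25.42
eef_pos: [0.5593, 0.2361, 0.2592]
tool_rot: [-0.528, -0.455, 0.583, -0.417]
ft_force: [-0.7, 0.5, 0.0]
grip_width: 0.0083
```

```bash
python3 arc.py 1.09 0.7 9 .204; python3 - <<'E'
from h import *
S=load("scene");crop(S[0],380,60,540,280,2.7,"pics/m26.png")
E
```

```text
TCP d -0.0076 n -0.0032 z 0.2592 | grasp d -0.0070 n -0.0015 z 0.2781 | r 0.2095 ang 1.073
F d/n/z 0.4 -0.8 0.0 w 0.0083 t 25.4167 toolx [-0.096 -0.005 -0.995] q [0.38 0.54 0.51 1.64 0.03 2.19]
[0.0045 0.0002 0.0076]
[0.0048 0.0003 0.0074]
[0.0051 0.0003 0.0072]
[0.0054 0.0003 0.007 ]
[0.0057 0.0004 0.0067]
[0.006  0.0004 0.0065]
[0.0063 0.0004 0.0062]
[0.0065 0.0005 0.0059]
[0.0068 0.0005 0.0057]
```

View pics/m26.png

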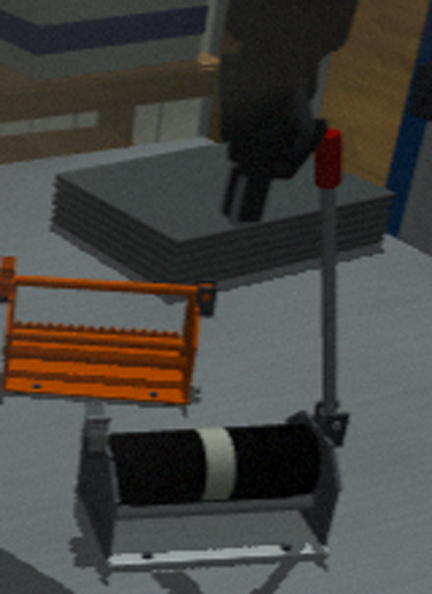

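The pads slipped off. The roll is still seated, and the bar now stands at scene ≈(502,119) forward of vertical. I'll now go over it and push from behind with shut fingers.

```bash
python3 - <<'E'
from kp import *
S=load("scene")
im=S[0][100:140,485:520];h=cv2.cvtColor(im,cv2.COLOR_BGR2HSV);m=((h[...,0]<8)|(h[...,0]>170))&(h[...,1]>140)&(h[...,2]>40);ys,xs=np.nonzero(m);print("red",xs.mean()+485,ys.mean()+100,len(xs))
for a in (1.3,1.35,1.4,1.45):
    G=H-.213*np.cos(a)*d+[0,0,.213*np.sin(a)];print(a,((G-c)@d).round(3),G[2].round(3),proj(S,G).round(1))
tool(0,0,.09)
E
```

```text
red 501.3050847457627 118.52542372881356 177
1.3 0.036 0.299 [494.3 120.1]
1.35 0.046 0.302 [500.  118.5]
1.4 0.057 0.304 [505.7 117.1]
1.45 0.067 0.305 [511.4 116.1]
TCP d -0.0085 n -0.0034 z 0.2588 | grasp d -0.0079 n -0.0016 z 0.2778 | r 0.2096 ang 1.069
F d/n/z 0.1 -0.4 0.4 w 0.0088 t 25.5167 toolx [-0.097 -0.006 -0.995] q [0.38 0.54 0.51 1.64 0.03 2.19]
tool shift [-0.0896 -0.0084  0.0026]
```

>>> arm_command(
  motion=[
    {"x": -0.012,"y": -0.015,"z": 0,"roll": 0,"fingers": 0},
    {"x": -0.005,"y": -0.022,"z": 0,"roll": 0,"fingers": 0},
    {"x": 0,"y": -0.022,"z": 0,"roll": 0,"fingers": 0},
    {"x": 0,"y": -0.005,"z": -0.01,"roll": 0,"fingers": 0},
    {"x": 0,"y": 0,"z": -0.025,"roll": 0,"fingers": 0},
    {"x": 0,"y": 0,"z": -0.025,"roll": 0,"fingers": 0},
    {"x": 0,"y": 0,"z": -0.025,"roll": 0,"fingers": 0},
    {"x": 0,"y": 0,"z": -0.02,"roll": 0,"fingers": 0},
    {"x": 0,"y": 0,"z": 0,"roll": 0,"fingers": 0},
  ],
)

```text
clock: 26.27
eef_pos: [0.5247, 0.3591, 0.2828]
tool_rot: [-0.532, -0.454, 0.583, -0.414]
ft_force: [-0.8, -0.4, -0.6]
grip_width: 0.0003
```

```bash
python3 - <<'E'
from kp import *
tool(.01,.01,.01)
S=load("scene");crop(S[0],380,60,540,280,2.7,"pics/m27.png")
E
```

```text
TCP d 0.1024 n -0.0682 z 0.2828 | grasp d 0.1028 n -0.0666 z 0.3017 | r 0.2079 ang 1.618
F d/n/z -0.6 -0.7 -0.6 w 0.0003 t 26.2667 toolx [-0.092  0.    -0.996] q [0.58 0.6  0.67 1.72 0.05 2.39]
tool shift [-0.0111  0.0092 -0.0096]
```

View pics/m27.png

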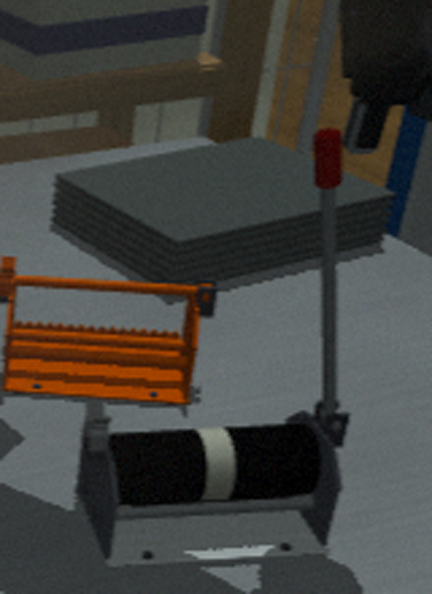

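The tool is now beside and behind the bar, which is untouched (grip at crop (329,160)). Slide sideways behind it.

>>> arm_command(
  motion=[
    {"x": 0,"y": 0.018,"z": 0,"roll": 0,"fingers": 0},
    {"x": 0,"y": 0.02,"z": 0,"roll": 0,"fingers": 0},
    {"x": 0,"y": 0.02,"z": 0,"roll": 0,"fingers": 0},
    {"x": 0,"y": 0.008,"z": 0,"roll": 0,"fingers": 0},
    {"x": 0,"y": 0,"z": 0,"roll": 0,"fingers": 0},
  ],
)

```text
clock: 26.73
eef_pos: [0.5903, 0.341, 0.2772]
tool_rot: [-0.531, -0.454, 0.583, -0.415]
ft_force: [0.3, 0.2, -0.1]
grip_width: -0.0001
```

```bash
python3 - <<'E'
from kp import *
tool(-.04,0,0)
S=load("scene");crop(S[0],380,60,540,280,2.7,"pics/m28.png")
W=load("wrist");cv2.imwrite("pics/w22.png",W[0])
E
```

```text
TCP d 0.1018 n -0.0002 z 0.2772 | grasp d 0.1022 n 0.0014 z 0.2961 | r 0.2024 ang 1.616
F d/n/z 0.3 0.2 -0.1 w -0.0001 t 26.7333 toolx [-0.091 -0.002 -0.996] q [0.51 0.73 0.9  1.82 0.04 2.32]
tool shift [ 0.001  -0.0006  0.04  ]
```

View pics/m28.png

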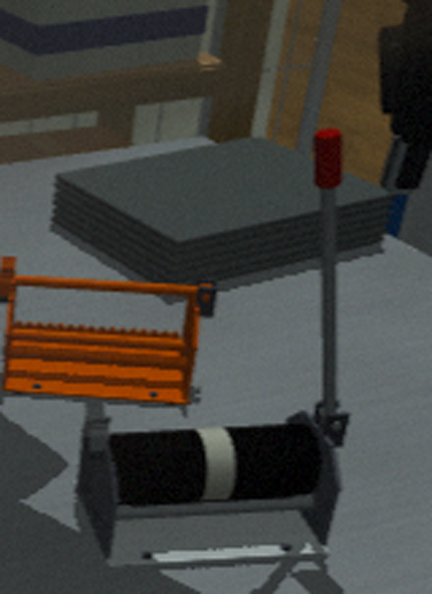

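View pics/w22.png

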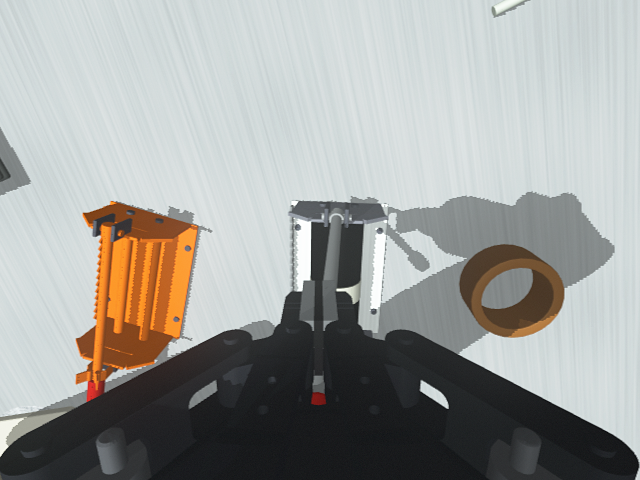

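Shut fingers stand behind the bar (grip visible at wrist (318,398)). Push forward.

>>> arm_command(
  motion=[
    {"x": 0,"y": 0,"z": 0.012,"roll": 0,"fingers": 0},
    {"x": 0,"y": 0,"z": 0.014,"roll": 0,"fingers": 0},
    {"x": 0,"y": 0,"z": 0.014,"roll": 0,"fingers": 0},
    {"x": 0,"y": 0,"z": 0.014,"roll": 0,"fingers": 0},
    {"x": 0,"y": 0,"z": 0.014,"roll": 0,"fingers": 0},
    {"x": 0,"y": 0,"z": 0.014,"roll": 0,"fingers": 0},
  ],
)

```text
clock: 27.33
eef_pos: [0.5638, 0.2639, 0.2802]
tool_rot: [-0.53, -0.458, 0.58, -0.416]
ft_force: [1.0, 1.6, -0.0]
grip_width: 0.0
```

```bash
python3 - <<'E'
from kp import *
tool(-.035,0,-.02)
S=load("scene");crop(S[0],380,60,540,280,2.7,"pics/m29.png")
E
```

```text
TCP d 0.0205 n -0.0060 z 0.2802 | grasp d 0.0209 n -0.0043 z 0.2992 | r 0.2175 ang 1.233
F d/n/z 1.8 0.5 -0.0 w 0.0 t 27.3333 toolx [-0.092  0.002 -0.996] q [0.42 0.57 0.62 1.7  0.04 2.23]
tool shift [0.0207 0.001  0.0346]
```

View pics/m29.png

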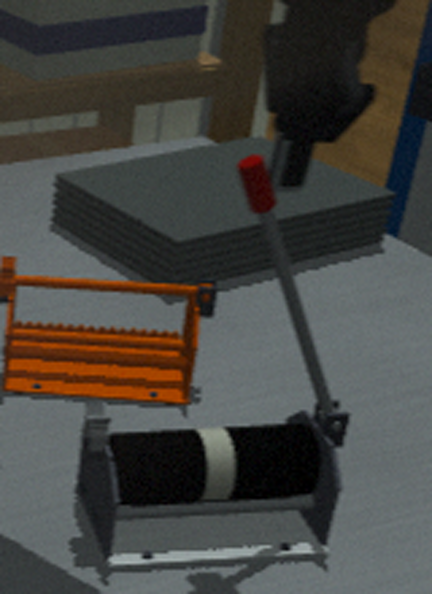

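Bar pushed to about 1.1 rad, fingers behind the grip. Follow the arc down.

>>> arm_command(
  motion=[
    {"x": 0.006,"y": 0.002,"z": 0.0125,"roll": 0,"fingers": 0},
    {"x": 0.007,"y": 0.002,"z": 0.0125,"roll": 0,"fingers": 0},
    {"x": 0.0075,"y": 0.002,"z": 0.0125,"roll": 0,"fingers": 0},
    {"x": 0.009,"y": 0.001,"z": 0.011,"roll": 0,"fingers": 0},
    {"x": 0.0095,"y": 0.001,"z": 0.011,"roll": 0,"fingers": 0},
    {"x": 0.01,"y": 0.001,"z": 0.011,"roll": 0,"fingers": 0},
  ],
)

```text
clock: 27.88
eef_pos: [0.5483, 0.1938, 0.2387]
tool_rot: [-0.534, -0.458, 0.575, -0.418]
ft_force: [0.6, 0.6, 0.5]
grip_width: -0.0001
```

```bash
python3 - <<'E'
from kp import *
tool(-.03,0,-.033)
S=load("scene");crop(S[0],360,60,540,280,2.7,"pics/m30.png")
E
```

```text
TCP d -0.0513 n -0.0029 z 0.2387 | grasp d -0.0510 n -0.0014 z 0.2576 | r 0.2180 ang 0.849
F d/n/z 0.7 0.4 0.5 w -0.0001 t 27.8833 toolx [-0.081  0.009 -0.997] q [0.32 0.47 0.35 1.52 0.03 2.13]
tool shift [0.0333 0.0019 0.0296]
```

View pics/m30.png

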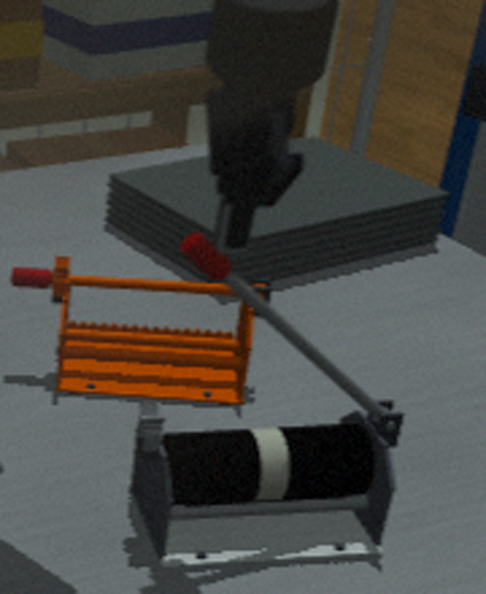

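>>> arm_command(
  motion=[
    {"x": 0.0125,"y": 0.001,"z": 0.009,"roll": 0,"fingers": 0},
    {"x": 0.0125,"y": 0.001,"z": 0.009,"roll": 0,"fingers": 0},
    {"x": 0.0125,"y": 0.001,"z": 0.009,"roll": 0,"fingers": 0},
    {"x": 0.012,"y": 0.001,"z": 0.01,"roll": 0,"fingers": 0},
    {"x": 0.012,"y": 0.001,"z": 0.01,"roll": 0,"fingers": 0},
    {"x": 0.01,"y": 0.001,"z": 0.01,"roll": 0,"fingers": 0},
    {"x": 0,"y": 0,"z": 0,"roll": 0,"fingers": 0},
  ],
)

```text
clock: 28.52
eef_pos: [0.5315, 0.1386, 0.1684]
tool_rot: [-0.535, -0.459, 0.573, -0.418]
ft_force: [-1.5, 0.3, -0.3]
grip_width: -0.0004
```

```bash
python3 - <<'E'
from kp import *
tool(-.015,0,-.03)
S=load("scene");crop(S[0],360,60,540,280,2.7,"pics/m31.png")
E
```

```text
TCP d -0.1089 n -0.0049 z 0.1684 | grasp d -0.1087 n -0.0035 z 0.1873 | r 0.2223 ang 0.433
F d/n/z -0.0 -1.5 -0.3 w -0.0004 t 28.5167 toolx [-0.078  0.011 -0.997] q [0.24 0.43 0.11 1.32 0.03 2.04]
tool shift [0.0301 0.0019 0.0148]
```

View pics/m31.png

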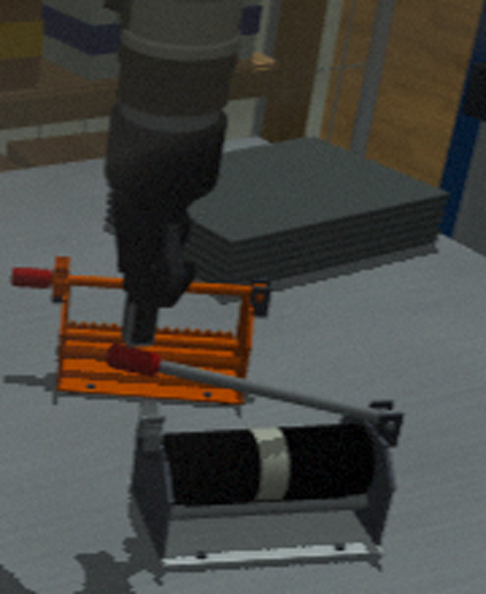

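Tip above the grip, bar about 0.3 rad. Continue down, moving out over the grip's centre.

>>> arm_command(
  motion=[
    {"x": 0.008,"y": 0.003,"z": 0.005,"roll": 0,"fingers": 0},
    {"x": 0.012,"y": 0.002,"z": 0.004,"roll": 0,"fingers": 0},
    {"x": 0.012,"y": 0.001,"z": 0.003,"roll": 0,"fingers": 0},
    {"x": 0.005,"y": 0.001,"z": 0,"roll": 0,"fingers": 0},
    {"x": 0,"y": 0,"z": 0,"roll": 0,"fingers": 0},
  ],
)

```text
clock: 28.98
eef_pos: [0.5373, 0.1304, 0.135]
tool_rot: [-0.538, -0.459, 0.568, -0.421]
ft_force: [0.2, -0.6, 0.5]
grip_width: 0.0001
```

```bash
python3 - <<'E'
from kp import *
tool(-.01,0,-.02)
S=load("scene");a=cv2.resize(S[0][130:280,370:530],None,fx=2.7,fy=2.7,interpolation=2);D=load("side");b=cv2.resize(D[0][110:240,250:350],None,fx=3.1,fy=3.1,interpolation=2)[:len(a)]
b=cv2.copyMakeBorder(b,0,len(a)-len(b),0,0,0);cv2.imwrite("pics/m32.png",np.hstack([a,b]))
E
```

```text
TCP d -0.1154 n 0.0028 z 0.1350 | grasp d -0.1154 n 0.0041 z 0.1540 | r 0.2168 ang 0.280
F d/n/z -0.5 0.4 0.5 w 0.0001 t 28.9833 toolx [-0.067  0.015 -0.998] q [0.22 0.45 0.05 1.23 0.03 2.02]
tool shift [0.02  0.001 0.01 ]
```

View pics/m32.png

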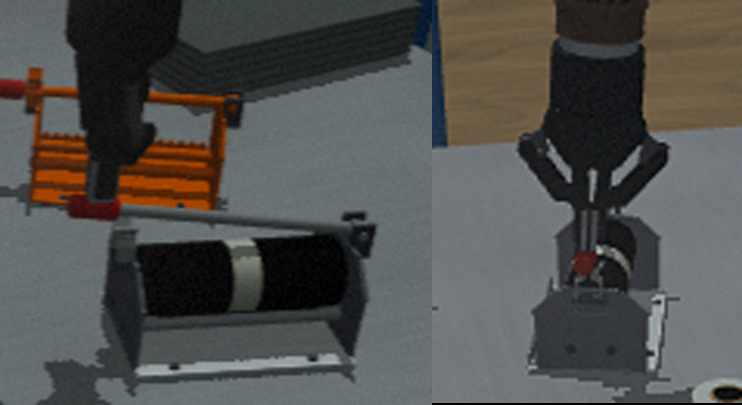

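>>> arm_command(
  motion=[
    {"x": 0.006,"y": -0.002,"z": 0.004,"roll": 0,"fingers": 0},
    {"x": 0.006,"y": 0,"z": 0.002,"roll": 0,"fingers": 0},
    {"x": 0.003,"y": 0,"z": 0,"roll": 0,"fingers": 0},
    {"x": 0,"y": 0,"z": 0,"roll": 0,"fingers": 0},
  ],
)

```text
clock: 29.42
eef_pos: [0.5346, 0.126, 0.122]
tool_rot: [-0.539, -0.458, 0.566, -0.422]
ft_force: [1.3, 0.0, -0.2]
grip_width: 0.0001
```

>>> arm_command(
  motion=[
    {"x": 0.003,"y": 0,"z": 0,"roll": 0,"fingers": 0},
  ],
)

```text
clock: 29.5
eef_pos: [0.5348, 0.1261, 0.1194]
tool_rot: [-0.54, -0.458, 0.566, -0.422]
ft_force: [-0.2, -0.4, -0.9]
grip_width: 0.0003
```

```bash
python3 - <<'E'
from kp import *
tool(0,0,-.01)
E
```

```text
TCP d -0.1202 n 0.0015 z 0.1194 | grasp d -0.1202 n 0.0027 z 0.1384 | r 0.2178 ang 0.205
F d/n/z -0.5 -0.1 -0.9 w 0.0003 t 29.5 toolx [-0.06   0.017 -0.998] q [0.22 0.45 0.01 1.18 0.03 2.01]
tool shift [0.01   0.0006 0.    ]
```

Right over the grip (d -120 mm). Now press in small steps, watching the force.

>>> arm_command(
  motion=[
    {"x": 0.002,"y": 0,"z": 0,"roll": 0,"fingers": 0},
    {"x": 0.002,"y": 0,"z": 0,"roll": 0,"fingers": 0},
  ],
)

```text
clock: 29.67
eef_pos: [0.5345, 0.1261, 0.115]
tool_rot: [-0.54, -0.458, 0.566, -0.422]
ft_force: [0.0, -0.8, -0.1]
grip_width: -0.0003
```

>>> arm_command(
  motion=[
    {"x": 0.002,"y": 0,"z": 0,"roll": 0,"fingers": 0},
    {"x": 0.002,"y": 0,"z": 0,"roll": 0,"fingers": 0},
  ],
)

```text
clock: 29.83
eef_pos: [0.5343, 0.1261, 0.1106]
tool_rot: [-0.54, -0.458, 0.566, -0.422]
ft_force: [-0.1, -0.4, -0.6]
grip_width: 0.0002
```

>>> arm_command(
  motion=[
    {"x": 0.002,"y": 0,"z": 0,"roll": 0,"fingers": 0},
    {"x": 0.002,"y": 0,"z": 0,"roll": 0,"fingers": 0},
  ],
)

```text
clock: 30.0
eef_pos: [0.5341, 0.1262, 0.1062]
tool_rot: [-0.54, -0.458, 0.566, -0.422]
ft_force: [1.0, -0.8, 0.3]
grip_width: -0.0
```

```bash
python3 - <<'E'
from kp import *
S=load("scene");a=cv2.resize(S[0][170:270,380:520],None,fx=3,fy=3,interpolation=2);D=load("side");b=cv2.resize(D[0][130:230,260:350],None,fx=4,fy=4,interpolation=2)
a=cv2.copyMakeBorder(a,0,max(0,len(b)-len(a)),0,0,0);cv2.imwrite("pics/m33.png",np.hstack([a,b]))
E
```

```text
(no output)
```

View pics/m33.png

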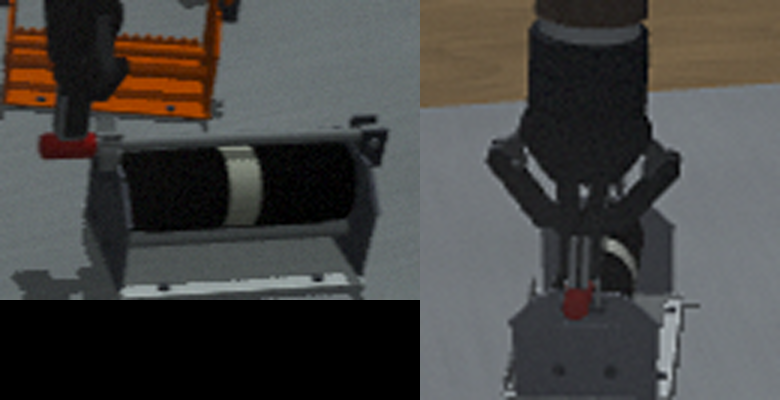

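```bash
python3 - <<'E'
from kp import *
S=load("scene");D=load("side")
for a in (0,.07,.12):
    G=H-.213*np.cos(a)*d+[0,0,.213*np.sin(a)];print(a,"side crop",((proj(D,G)-[260,130])*4+[420,0]).round(0),"scene crop",((proj(S,G)-[380,170])*3).round(0))
K=c-.092*d
for nn in (-.0125,.0125): print("clip tips",((proj(D,K+nn*n+[0,0,.112])-[260,130])*4+[420,0]).round(0))
st()
E
```

```text
0 side crop [575. 301.] scene crop [ 65. 149.]
0.07 side crop [575. 280.] scene crop [ 68. 130.]
0.12 side crop [574. 265.] scene crop [ 70. 117.]
clip tips [560. 259.]
clip tips [597. 260.]
TCP d -0.1202 n 0.0007 z 0.1063 | grasp d -0.1203 n 0.0019 z 0.1253 | r 0.2155 ang 0.146
F d/n/z -0.3 0.6 0.1 w -0.0001 t 30.2 toolx [-0.061  0.016 -0.998] q [ 0.22  0.46 -0.01  1.15  0.03  2.01]
```

The grip appears at side (577,303) and scene (67,146), which matches the shut prediction (575,301)/(65,149). The snap probably passed between readings. Press further to confirm the stop.

>>> arm_command(
  motion=[
    {"x": 0.002,"y": 0,"z": 0,"roll": 0,"fingers": 0},
    {"x": 0.0015,"y": 0,"z": 0,"roll": 0,"fingers": 0},
  ],
)

```text
clock: 30.37
eef_pos: [0.5342, 0.1264, 0.1032]
tool_rot: [-0.54, -0.458, 0.566, -0.423]
ft_force: [0.5, -0.8, 0.0]
grip_width: -0.0001
```

>>> arm_command(
  motion=[
    {"x": 0.0015,"y": 0,"z": 0,"roll": 0,"fingers": 0},
  ],
)

```text
clock: 30.45
eef_pos: [0.5344, 0.1264, 0.1026]
tool_rot: [-0.54, -0.458, 0.565, -0.423]
ft_force: [-3.9, -0.4, 15.2]
grip_width: -0.0001
```

>>> arm_command(
  motion=[
    {"x": 0.0015,"y": 0,"z": 0,"roll": 0,"fingers": 0},
  ],
)

```text
clock: 30.53
eef_pos: [0.5344, 0.1264, 0.1026]
tool_rot: [-0.541, -0.458, 0.565, -0.423]
ft_force: [-3.7, -1.4, 13.5]
grip_width: -0.0005
```

A firm stop at z = 102.6 mm (shut grip top = 103 mm) with 15 N. Withdraw and check.

>>> arm_command(
  motion=[
    {"x": -0.01,"y": 0,"z": 0,"roll": 0,"fingers": 0},
    {"x": -0.02,"y": 0,"z": 0,"roll": 0,"fingers": 0},
    {"x": -0.03,"y": 0,"z": 0,"roll": 0,"fingers": 0},
    {"x": -0.03,"y": -0.01,"z": 0.02,"roll": 0,"fingers": 0},
    {"x": -0.02,"y": -0.03,"z": 0.025,"roll": 0,"fingers": 0},
    {"x": 0,"y": -0.03,"z": 0.025,"roll": 0,"fingers": 0},
    {"x": 0,"y": -0.03,"z": 0.025,"roll": 0,"fingers": 0},
    {"x": 0,"y": 0,"z": 0.02,"roll": 0,"fingers": 0},
    {"x": 0,"y": 0,"z": 0,"roll": 0,"fingers": 0},
  ],
)

```text
clock: 31.28
eef_pos: [0.4139, 0.0331, 0.2219]
tool_rot: [-0.54, -0.458, 0.564, -0.424]
ft_force: [-0.6, 0.4, 0.3]
grip_width: 0.0002
```

```bash
python3 - <<'E'
from kp import *
st()
S=load("scene");D=load("side");W=load("wrist")
h1=cv2.cvtColor(S[0],cv2.COLOR_BGR2HSV);h2=cv2.cvtColor(D[0],cv2.COLOR_BGR2HSV)
def red(h,x0,y0,x1,y1):
    q=h[y0:y1,x0:x1];m=((q[...,0]<6)|(q[...,0]>172))&(q[...,1]>150)&(q[...,2]>40);ys,xs=np.nonzero(m);return xs.mean()+x0,ys.mean()+y0,len(xs)
print(red(h1,385,205,420,235),red(h2,285,190,315,220))
for a in (0,.03,.07):
    G=H-.213*np.cos(a)*d+[0,0,.213*np.sin(a)];print(a,proj(S,G).round(1),proj(D,G).round(1))
cv2.imwrite("pics/f1.png",np.hstack([cv2.resize(S[0][160:280,380:520],None,fx=3,fy=3,interpolation=2),cv2.resize(D[0][150:240,260:350],(360,360),interpolation=2)]))
cv2.imwrite("pics/f2.png",np.hstack([cv2.resize(S[0],(400,300)),cv2.resize(D[0],(400,300))]))
cv2.imwrite("pics/f3.png",W[0])
E
```

```text
TCP d -0.2411 n -0.0914 z 0.2219 | grasp d -0.2412 n -0.0902 z 0.2409 | r 0.3650 ang 0.414
F d/n/z 0.2 -0.6 0.3 w 0.0002 t 31.2833 toolx [-0.056  0.016 -0.998] q [ 0.07  0.12 -0.17  1.34  0.02  1.86]
(np.float64(402.3380281690141), np.float64(219.40140845070422), 142) (np.float64(299.35555555555555), np.float64(204.15555555555557), 45)
0 [401.7 219.6] [298.8 205.3]
0.03 [402. 217.] [298.7 203.1]
0.07 [402.6 213.4] [298.7 200.1]
```

View pics/f1.png

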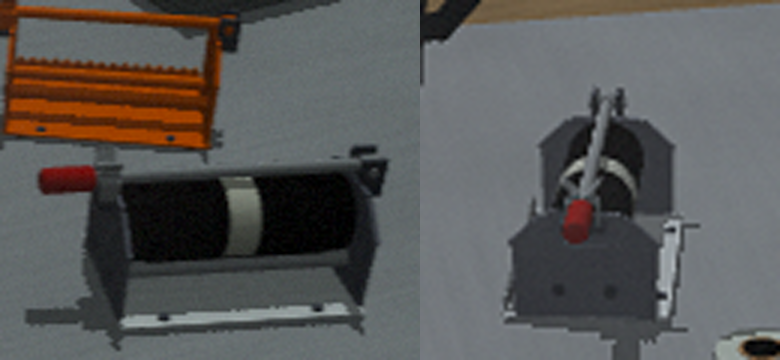

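View pics/f2.png

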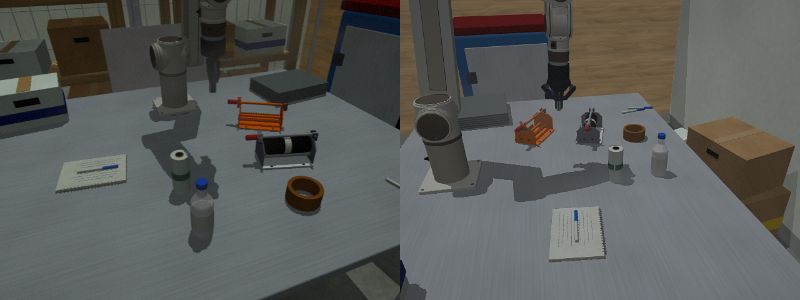

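View pics/f3.png

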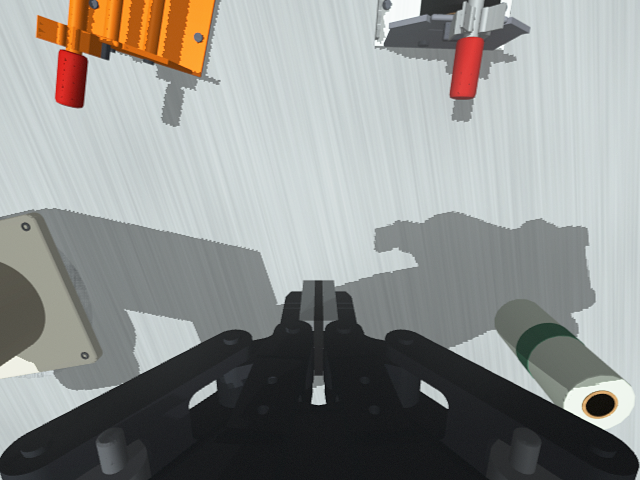

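The bar is level in the clip: grip at scene row 219.4 (shut 219.6, unlatched 213.4). The roll is seated and the gripper is clear. One last check that the other things did not move, then hand in.

```bash
python3 - <<'E'
from h import *
for nm,boxes in (("scene",dict(white=(265,235,310,315),bottle=(300,282,348,385),tape=(450,278,525,345),nb=(88,248,180,308))),("side",dict(white=(330,230,350,295),bottle=(398,208,432,285),tape=(352,195,396,230),nb=(235,330,330,418)))):
    a=cv2.imread(f"pics/{nm}0.png");b=load(nm)[0]
    for k,(x0,y0,x1,y1) in boxes.items():
        r=cv2.matchTemplate(b[y0-8:y1+8,x0-8:x1+8],a[y0:y1,x0:x1],cv2.TM_CCOEFF_NORMED);_,s,_,l=cv2.minMaxLoc(r);print(nm,k,np.array(l)-8,round(s,2))
job_done()
E
```

```text
scene white [0 0] 0.74
scene bottle [0 1] 0.66
scene tape [0 0] 0.99
scene nb [0 0] 0.99
side white [0 0] 0.91
side bottle [0 0] 1.0
side tape [0 0] 1.0
side nb [0 0] 1.0
the job is handed in; nothing more can be done
```

The black roll is loaded in the grey stand, the keeper bar is shut, and the job was handed in at about 31 s of the 72 s allowed.

**What I did**
- **Laying the roll down:** I gripped the standing roll and carried it upright to free counter. I then pivoted it slowly about its bottom edge until it lay on its side, and let go.
- **Seating it:** I took the roll round its middle, lowered it between the end plates until it rested on the rods (about 20 N pressed), and let go.
- **Shutting the bar:** I swung the bar over the roll and pressed the red grip down to a firm stop.

**Last checks**
- **Roll:** its measured centre height was 55.9 mm (seat 56), and it looked level and seated after release.
- **Keeper bar:** the final press stopped at 102.6 mm (shut grip top 103) with 15 N. The grip stayed there after I withdrew, within about 1 px of the shut position in both views. The side view alone would put the bar at about 0.015 rad.
- **Other things:** the white roll, bottle, tape and notebook matched their starting pictures to 0–1 px. The weaker matches (0.66–0.74) were the white roll and bottle in the scene view, where shadows and what lies behind them had changed.

**What went less well**
- **Pivoting:** the first try, gripping lower on the roll, mostly slid it upright along the counter. I set it down and re-gripped at the very top.
- **Bar swing:** the jaws slipped off the red grip partway, so I finished the swing by pushing from behind with the fingers shut.
- **Snap not seen:** no force reading caught the bar snapping into the clip. I judged it shut from the stop height and the pictures.
- **Tool lean:** the tool drifted to lean up to about 7° while carrying. That left the roll pitched about 1.5° until it rested on the rods.

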